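Return the capsule plate to its cassette

ROBOT

A 6-joint arm with a two-finger parallel gripper is mounted at the origin on the work surface. World frame = base frame: x ahead of the robot, y to its left, z up, the work surface at z = 0. Lengths are in mm, angles in rad, forces in N, time in s.
With the tool pointing down it reaches from about 400 to 925 mm from the base axis. Payload 12.5 kg.
Tool frame: the origin (TCP) lies on the mounting face of the last link; the fingertips stand 190 mm ahead of it and the grasp point (between the pads) lies 171 mm ahead of it; x points along the fingers, y is the direction in which the jaws open and shut, and the axes are right-handed (so a half turn about x gives the same grasp; the last joint's range is limited). The gripper opens to 95 mm and grips with 3 to 60 N. Pads are 20 mm wide; open, the fingers measure 119 mm over their backs; the gripper's body (75 mm by 180 mm) begins 59 mm behind the grasp point.
Start: joints at [1.234, 0.491, 1.559, -0, 1.092, -0.106], TCP at [142.948, 608.433, 404.761] pointing down, gripper open.
Joint ranges: [-3.1, 3.1], [-0.84, 2.19], [0.05, 2.79], [-1.13, 4.28], [0.06, 2.93], [-2.69, 2.69]. Speed limits (rad/s): [2.22, 2.22, 2.79, 3.14, 3.14, 3.14].

INTERFACE

Orientations are given as [roll, pitch, yaw] about the fixed x, y, z axes, in that order (R = Rz(yaw) Ry(pitch) Rx(roll)).
In Python, from cell import env, eyes gives the robot as it stands. The module is installed in compiled form; this text tells all that it offers.
- The arm moves only by the tool jog_arm, never from a script. Its argument "deltas" is one flat list of numbers, 7 for each row, row after row: the shift along the tool's x, y, z in mm, then the turn, a rotation vector about the tool's x, y, z in rad, then the opening, from 0 (shut) to 1 (fully open). A call has 1 to 10 rows; each row shifts and turns the pose as measured when the row begins, along the tool's axes as they then stand; what a row does not reach is not made up. A row lasts 1/8 s, in which the tool goes at most 62.5 mm and 10.7 degrees, less where a joint would pass 70% of its speed; a pose out of reach is approached as far as the arm can. A call is refused whole if a number of a shift passes 62.5 or a number of a turn 0.188, either way. A call with a gripper value outside its range is refused whole. The fingers move at their own pace and stop on an object; the grip force is fixed at half the most. Time passes only in rows, so rows that do not move let the fingers close. It gives the time, the measured TCP pose, the force and the opening at its end, in the units of the state.
- env.state(): the state, without advancing time (a new reading comes with each control period).
- eyes.read_camera(name): name is "side" or "top" or "wrist"; returns a dict with "image" (384x512x3 uint8, red, green, blue), "fovy" (degrees; the focal length in pixels is half the picture's height over the tangent of half this angle, whatever the lens; pixels are square), "cx", "cy" (the principal point, pixels), "world_from_camera" (4x4, takes a point from camera to world coordinates). Camera axes: x right, y up, looking along -z (the intrinsics and any distortion apply to the point x, -y, -z); pixel columns grow to the right and rows downward; lengths in mm; the calibration is good to about 2 mm. A picture is of the moment at which its call begins. There is no depth.
- env.job_done(): hands the job in, once; it reports no verdict.
The state is a dict: "t": time; "joints": joint angles; "qvel": joint speeds; "tau": joint torques, N m; "eef_pos": TCP position; "tcp_rot": TCP orientation; "ft_force": force on the tool from outside, world axes, zero at the start; "moment": the same for the moment, N m; "opening": opening from 0.0 (shut) to 1.0 (fully open).
Only numpy, scipy, OpenCV 4.12 (cv2) and the standard library are available. Lean on these libraries where they do the work, as an engineer would, in place of code of your own. Each camera call takes 0.05 s, during which the arm holds its last target.

TASK

The blue capsule-loading plate lying between the guide rails on the raised hood deck has to go back into the cassette. Slide it towards you until its front end sticks well out over the deck's front edge, pick it up by that end, and slide it flat into the empty middle slot of the cassette, pushing it fully home against the back so that it sits like the plates above and below it. Do not drop the plate, do not shift the two plates already in the cassette and leave the tub, bottle and jar where they stand.

Things in the scene. Friction and masses are not known exactly. Their poses are not given: they have to be found in the camera images.
- plate: The plate to move. Blue aluminium plate 130 (its x) x 60 (its y) x 8 mm thick (z up), with a pattern of black dots on top; origin: centre of its underside. 0.17 kg. Starts flat on the deck, x along the deck's x, its front (-x) end 10 to 60 mm behind the front edge. Once overhanging it can be gripped across its 60 mm width.
- deck: Fixed white raised deck. Origin at table height; x points away from the front edge (yaw within 0.2 rad of world x). Top 80 mm above the origin, from x = -100 mm (front edge) to +140 mm; 180 mm wide. Two grey rails, 9 mm high, 12 mm wide, run along x with a 70 mm clear channel between them (y = -35 to 35 mm): fingers do not fit beside the plate there.
- roof_edge (a point): Middle of the lower front edge of the clear fixed roof (blue edging) over the deck's rear: deck x = 30 mm, 194 mm above the deck top. The roof runs from here to deck x = 150 mm over the full width, on posts at x = 132, y = +-82 mm. An upright tool cannot get behind the plate under it; one leaning back about 40 degrees can. Axes as the deck's.
- cassette: Fixed aluminium-framed clear box on a grey pillar of varying height. Origin: centre of its underside; 120 (x) x 78 (y) x 158 mm high. Open front at x = -60 mm faces the robot (yaw within 0.2 rad); x points in. 68 mm clear width; inner back face at x = 55 mm. Three slots, pitch 34, 16 mm clear height, on side ledges whose tops are at z = 30, 64, 98 mm; the middle is empty.
- slot (a point): Mouth of the empty middle slot: centre of the open front, level with the top of its ledges; axes as the cassette's (x points in). A plate fully home has its centre 50 mm inside this point and its front end sticks out 15 mm.
- low_plate: Plate already in the low slot. Blue aluminium plate 130 (its x) x 60 (its y) x 8 mm thick (z up), with a pattern of black dots on top; origin: centre of its underside.
- high_plate: Plate already in the high slot. Blue aluminium plate 130 (its x) x 60 (its y) x 8 mm thick (z up), with a pattern of black dots on top; origin: centre of its underside.
- tub: Bystander: white tub with blue lid, 100 mm diameter, 130 mm high, standing on the table on the other side of the deck from the cassette; origin: centre of its underside.
- amber: Bystander: amber bottle 56 mm diameter, 110 mm high, in front of the tub; origin: centre of its underside.
- jar: Bystander: white jar with green lid, 64 mm diameter, 75 mm high, in front of the tub; origin: centre of its underside.

How it is judged (in metres and radians):
On the way, in this order (a step that is already met when the one before it is completed fails the run):
1. the plate lies on the deck with its front end at least 20 mm out over the front edge (x of plate in the frame of deck below -0.055 m and z of plate in the frame of deck between 0.074 and 0.086 m and angle between plate's own z axis and vertical below 0.12 rad and contact force between plate and deck above 0.1 N), for 0.2 s.
2. the plate is held in the fingers, clear of the deck (contact force between the fingers and plate above 2 N and contact force between plate and deck below 0.05 N), for 0.2 s.
At the end, for the whole second after the job is handed in: The plate rests flat in the middle slot of the cassette, pushed to within 5 mm of the back stop (centre within 5 mm of x = -10 mm in the cassette's frame), lying on the slot's ledges within 4 mm in height, level, at rest and released (x of plate in the frame of cassette between -0.015 and -0.005 m and y of plate in the frame of cassette between -0.006 and 0.006 m and z of plate in the frame of cassette between 0.06 and 0.068 m and angle between the x axis of plate and the x axis of cassette, either way round below 0.12 rad and angle between plate's own z axis and vertical below 0.06 rad and linear speed of plate below 0.01 m/s and contact force between the fingers and plate below 0.05 N); the robot touches nothing.
It fails at once if the plate is dropped or falls to the table (height (world z) of plate below 0.05 m).
It fails at once if a plate already in the cassette is shifted by more than 10 mm (distance of any of low_plate, high_plate from where it was at the start of the episode above 0.01 m).
It fails at once if the tub, bottle or jar is moved by more than 15 mm (distance of any of tub, amber, jar from where it was at the start of the episode above 0.015 m).
It also fails if it takes over 72 s, if anything falls off the work surface, if the arm or the gripper's body presses on something with over 40 N, if the wrist force passes 120 N, or if a joint passes its speed limit or range.

## Working session

There is one attempt and no reset: what is moved stays moved. The work goes in short steps, Python scripts to look and compute and a tool call to move; the robot and the scene stay as the last step left them, time stands still between calls to the robot, and variables do not carry over. Pictures are saved under pics/ and viewed, and the job is handed in when it is done.

Besides the shell and the picture viewer there is one more tool, called after ">>>" as name(argument=value, ...) on one line, values as JSON. jog_arm: Moves the arm, as the interface text tells. Its arguments: {"type":"object","properties":{"deltas":{"type":"array","items":{"type":"number"}}},"required":["deltas"]}

```bash
mkdir -p pics; ls
python3 - <<'E'
from cell import env, eyes
import cv2
s=env.state()
for k,v in s.items(): print(k,v)
for n in ["side","top","wrist"]:
    c=eyes.read_camera(n)
    cv2.imwrite(f"pics/{n}0.png",c["image"][:,:,::-1])
    print(n,{k:v for k,v in c.items() if k!="image"})
E
```

```text
pics
t 0.0
joints [ 1.23437981e+00  4.91590677e-01  1.55946907e+00  1.87654473e-05
  1.09171614e+00 -1.05580559e-01]
qvel [-7.17379038e-04 -3.61058255e-04  1.15008959e-03  1.21232695e-05
 -1.18670123e-03 -5.36047582e-04]
tau [ 1.79095634e-03 -6.12646222e+01 -2.58187580e+01  6.93069468e-02
  4.82361973e-02 -1.07997494e-04]
eef_pos [142.94811145 608.39837719 404.1355351 ]
tcp_rot [-1.69044137  1.56961298 -1.92128598]
ft_force [-1.03941696  0.16395078 -0.28434606]
moment [-0.00757771 -0.02853266 -0.03108979]
opening 0.9996556004236806
side {'fovy': 54.05502870708726, 'cx': 260.2854826051744, 'cy': 191.23630883169304, 'world_from_camera': array([[ 8.53690448e-01,  3.78154109e-01, -3.58067158e-01,
         2.04626504e+02],
       [-5.20716474e-01,  6.09008518e-01, -5.98300074e-01,
        -5.83658219e+02],
       [-8.18368226e-03,  6.97214526e-01,  7.16815828e-01,
         9.14599693e+02],
       [ 0.00000000e+00,  0.00000000e+00,  0.00000000e+00,
         1.00000000e+00]])}
top {'fovy': 50.81880380655357, 'cx': 256.40178990192993, 'cy': 180.80449949915334, 'world_from_camera': array([[-1.90548037e-03,  9.95750325e-01, -9.20742034e-02,
         4.82542443e+02],
       [-9.99778676e-01, -3.82607458e-03, -2.06871881e-02,
        -1.71951517e+01],
       [-2.09515570e-02,  9.20144061e-02,  9.95537233e-01,
         1.15005861e+03],
       [ 0.00000000e+00,  0.00000000e+00,  0.00000000e+00,
         1.00000000e+00]])}
wrist {'fovy': 62.3872102706713, 'cx': 256.9725120637971, 'cy': 190.66183268309376, 'world_from_camera': array([[ 2.29472828e-01, -9.35718587e-01, -2.67904735e-01,
         6.74226520e+01],
       [ 9.73314092e-01,  2.20218884e-01,  6.45238079e-02,
         6.25071296e+02],
       [-1.37844444e-03, -2.75561915e-01,  9.61282337e-01,
         3.83114618e+02],
       [ 0.00000000e+00,  0.00000000e+00,  0.00000000e+00,
         1.00000000e+00]])}
```

View pics/side0.png

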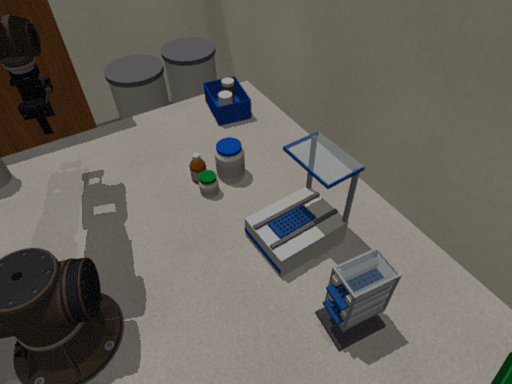

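View pics/top0.png

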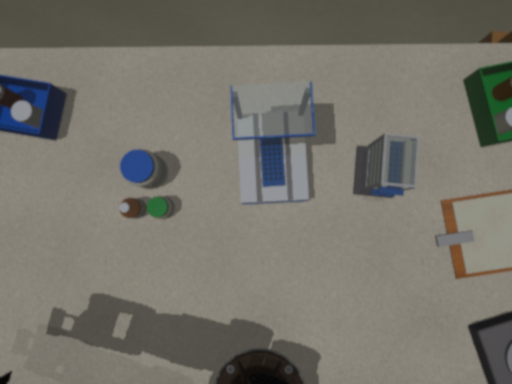

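View pics/wrist0.png

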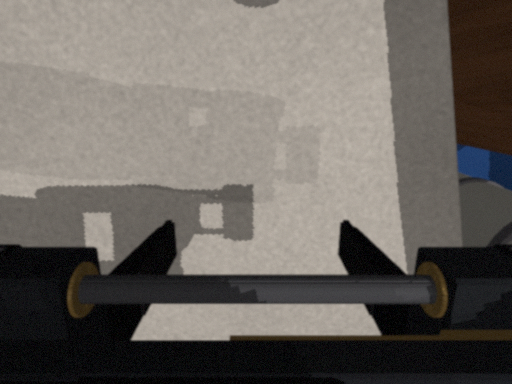

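```bash
cat > h.py <<'E'
import numpy as np, cv2
from scipy.spatial.transform import Rotation as R
def cam(c):
    f=c["image"].shape[0]/2/np.tan(np.radians(c["fovy"]/2)); return f,c["cx"],c["cy"],np.array(c["world_from_camera"])
def ray(c,u,v):
    f,cx,cy,T=cam(c); d=np.array([(u-cx)/f,-(v-cy)/f,-1.]); return T[:3,3],T[:3,:3]@d
def onz(c,u,v,z):
    o,d=ray(c,u,v); return o+d*(z-o[2])/d[2]
def proj(c,p):
    f,cx,cy,T=cam(c); q=T[:3,:3].T@(np.asarray(p,float)-T[:3,3]); return np.array([cx+f*q[0]/-q[2],cy-f*q[1]/-q[2]])
def tri(c1,p1,c2,p2):
    o1,d1=ray(c1,*p1);o2,d2=ray(c2,*p2)
    d1/=np.linalg.norm(d1);d2/=np.linalg.norm(d2)
    s=np.linalg.lstsq(np.stack([d1,-d2],1),o2-o1,rcond=None)[0]
    a=o1+s[0]*d1;b=o2+s[1]*d2
    return (a+b)/2,np.linalg.norm(a-b)
def crop(c,x0,y0,x1,y1,k,name):
    im=cv2.resize(c["image"][y0:y1,x0:x1,::-1],None,fx=k,fy=k,interpolation=cv2.INTER_CUBIC); cv2.imwrite(name,im)
E
python3 - <<'E'
from cell import env,eyes
from h import *
import pickle
t=eyes.read_camera("top"); s=eyes.read_camera("side")
pickle.dump((t,s),open("c0.pkl","wb"))
crop(t,220,70,420,220,4,"pics/t1.png")
crop(s,230,120,410,350,2.6,"pics/s1.png")
E
```

```text
(no output)
```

View pics/t1.png

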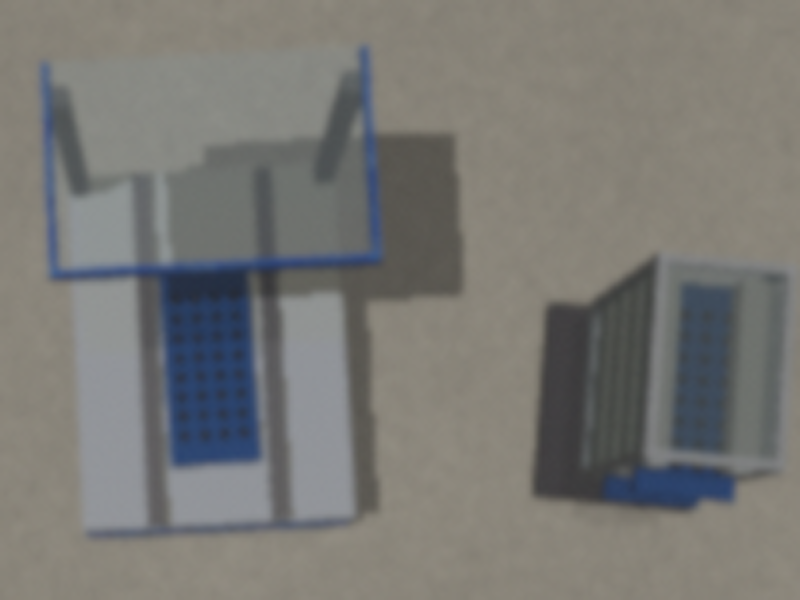

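View pics/s1.png

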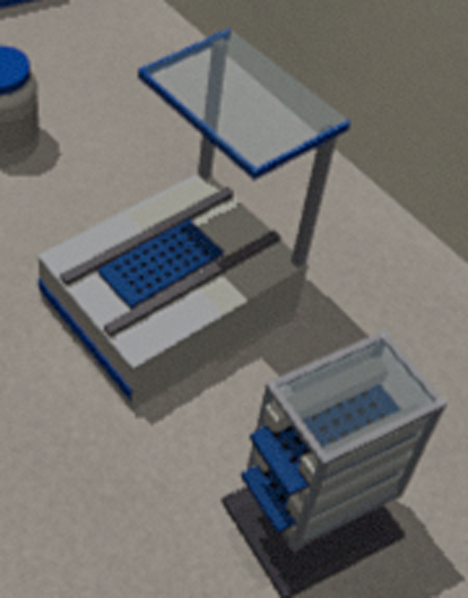

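Run:
```python
from h import *
import pickle
t,s=pickle.load(open("c0.pkl","rb"))
T=lambda x,y:((x+.5)/4-.5+220,(y+.5)/4-.5+70)
S=lambda x,y:((x+.5)/2.6-.5+230,(y+.5)/2.6-.5+120)
np.set_printoptions(precision=1,suppress=True)
print("deck front corners top",[onz(t,*T(*p),80) for p in [(85,527),(355,517)]])
print("deck front corners side",[onz(s,*S(*p),80) for p in [(40,265),(132,366)]])
print("plate top",[onz(t,*T(*p),88) for p in [(173,466),(260,460),(248,272),(162,275)]])
print("plate side",[onz(s,*S(*p),88) for p in [(97,266),(131,306),(222,250),(182,222)]])
rt=[(52,275),(380,260)]; rs=[(141,73),(257,172)]
for a,b in zip(rt,rs): print("roof",tri(t,T(*a),s,S(*b)))
ct=[(650,466),(782,470),(792,264),(656,254)]; cs=[(268,386),(320,460),(445,404),(381,337)]
for a,b in zip(ct,cs): print("cass",tri(t,T(*a),s,S(*b)))
```

```text
deck front corners top [array([526.9,  46.3,  80. ]), array([ 533. , -132.2,   80. ])]
deck front corners side [array([521.1,  32.2,  80. ]), array([ 534.6, -131.2,   80. ])]
plate top [array([566.6, -12.2,  88. ]), array([570.4, -69.4,  88. ]), array([696. , -62.5,  88. ]), array([694.3,  -5.3,  88. ])]
plate side [array([570.3,  -7.7,  88. ]), array([571.8, -72.7,  88. ]), array([700. , -61.2,  88. ]), array([686.7,  -3.9,  88. ])]
roof (array([658. ,  52.1, 278.5]), np.float64(3.0351089571988106))
roof (array([ 664.3, -126.7,  283.9]), np.float64(3.5743785541981996))
cass (array([ 556.7, -285.1,  229.1]), np.float64(5.176562595944283))
cass (array([ 551.9, -358.4,  227.6]), np.float64(0.260007093150795))
cass (array([ 672.5, -371.2,  222.4]), np.float64(1.769738469318138))
cass (array([ 678.9, -294. ,  217.9]), np.float64(0.3401519691010473))
```

```bash
cat >> h.py <<'E'
def Rcur(st): return R.from_euler("xyz",st["tcp_rot"])
def tgtR(lean,psi,sgn):
    d=np.array([np.sin(lean)*np.cos(psi),np.sin(lean)*np.sin(psi),-np.cos(lean)])
    y=sgn*np.array([-np.sin(psi),np.cos(psi),0]); return R.from_matrix(np.stack([d,y,np.cross(d,y)],1))
def plan(p0,R0,p1,R1,n,grip):
    """n equal rows in tool frame from pose0 to pose1"""
    p0=np.array(p0,float);p1=np.array(p1,float)
    rv=(R0.inv()*R1).as_rotvec()/n; out=[]
    for i in range(n):
        Ri=R0*R.from_rotvec(rv*i); out.append(np.r_[Ri.inv().apply((p1-p0)/n),rv,grip])
    return np.array(out)
def show(rows):
    for r in rows: print(", ".join(["%.1f"%v for v in r[:3]]+["%.3f"%v for v in r[3:6]]+["%.2f"%r[6]])+",")
E
python3 - <<'E'
from cell import env
from h import *
st=env.state(); R0=Rcur(st); print(R0.as_matrix().round(3))
p0=st["eef_pos"]
for sgn in (1,-1):
    R1=tgtR(0,.05,sgn); print(sgn,(R0.inv()*R1).as_rotvec())
sgn=1 if R0.as_matrix()[1,1]>0 else -1
R1=tgtR(0,.05,sgn)
show(plan(p0,R0,[400,350,420],R1,8,0.25)); print()
show(plan([400,350,420],R1,[500,-42,420],R1,8,0.25))
E
```

```text
[[-0.     0.229  0.973]
 [-0.     0.973 -0.229]
 [-1.    -0.    -0.   ]]
1 [-2.80794555e-01 -8.52091625e-05  3.82691946e-04]
-1 [2.86079804e+00 5.51027465e-04 1.22690298e-04]
-1.9, -24.1, 38.7, -0.035, -0.000, 0.000, 0.25,
-1.9, -25.4, 37.8, -0.035, -0.000, 0.000, 0.25,
-1.9, -26.8, 36.9, -0.035, -0.000, 0.000, 0.25,
-1.9, -28.0, 35.9, -0.035, -0.000, 0.000, 0.25,
-1.9, -29.3, 34.9, -0.035, -0.000, 0.000, 0.25,
-1.9, -30.5, 33.9, -0.035, -0.000, 0.000, 0.25,
-1.9, -31.6, 32.8, -0.035, -0.000, 0.000, 0.25,
-1.9, -32.8, 31.6, -0.035, -0.000, 0.000, 0.25,

0.0, -49.6, 10.0, 0.000, 0.000, 0.000, 0.25,
0.0, -49.6, 10.0, 0.000, 0.000, 0.000, 0.25,
0.0, -49.6, 10.0, 0.000, 0.000, 0.000, 0.25,
0.0, -49.6, 10.0, 0.000, 0.000, 0.000, 0.25,
0.0, -49.6, 10.0, 0.000, 0.000, 0.000, 0.25,
0.0, -49.6, 10.0, 0.000, 0.000, 0.000, 0.25,
0.0, -49.6, 10.0, 0.000, 0.000, 0.000, 0.25,
0.0, -49.6, 10.0, 0.000, 0.000, 0.000, 0.25,
```

>>> jog_arm(deltas=[-2,-24,39,-0.035,0,0,0.25,-2,-25,38,-0.035,0,0,0.25,-2,-27,37,-0.035,0,0,0.25,-2,-28,36,-0.035,0,0,0.25,-2,-29,35,-0.035,0,0,0.25,-2,-30,34,-0.035,0,0,0.25,-2,-32,33,-0.035,0,0,0.25,-2,-33,32,-0.035,0,0,0.25])

```text
t: 1.25
eef_pos: [408.2, 345.3, 420.3]
tcp_rot: [-1.771, 1.57, -1.708]
ft_force: [1.0, 1.8, 0.9]
opening: 0.265
```

>>> jog_arm(deltas=[0,-49,11,0,0,0,0.25,0,-49,11,0,0,0,0.25,0,-49,11,0,0,0,0.25,0,-49,11,0,0,0,0.25,0,-49,11,0,0,0,0.25,0,-49,10,0,0,0,0.25,0,-49,10,0,0,0,0.25,0,-40,8,0,0,0,0.25])

```text
t: 2.25
eef_pos: [518.8, -44.4, 420.8]
tcp_rot: [-0.16, 1.569, -0.096]
ft_force: [0.3, -0.0, 1.0]
opening: 0.248
```

Run:
```python
from cell import env,eyes
from h import *
import pickle
t=eyes.read_camera("top"); s=eyes.read_camera("side"); w=eyes.read_camera("wrist")
st=env.state()
pickle.dump((t,s,w,st),open("c1.pkl","wb"))
print(st["eef_pos"],st["joints"].round(3) if hasattr(st["joints"],'round') else st["joints"]); print(Rcur(st).as_matrix().round(3))
crop(w,0,0,512,384,1.5,"pics/w1.png")
```

```text
[518.77091153 -43.98124396 420.5155666 ] [-0.212  0.325  1.792  0.     1.023 -1.844]
[[ 0.002 -0.061  0.998]
 [-0.     0.998  0.061]
 [-1.    -0.     0.002]]
```

View pics/w1.png

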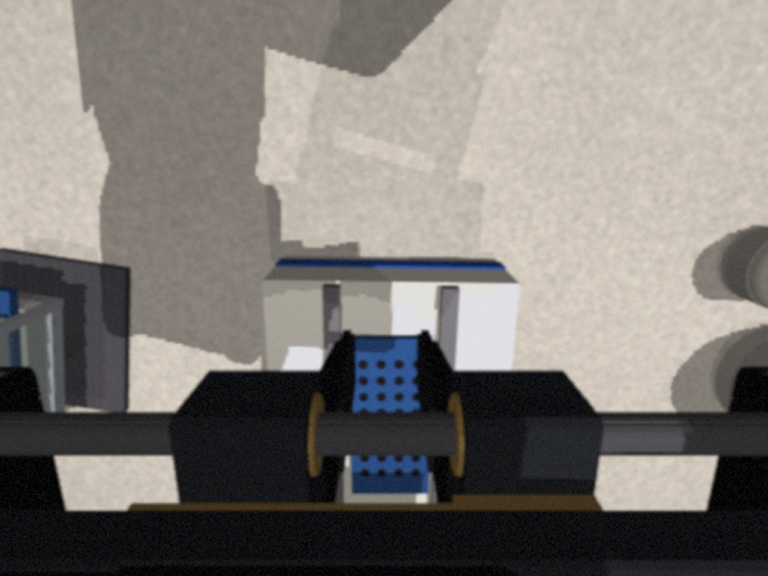

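Run:
```python
from h import *
import pickle
t,s,w,st=pickle.load(open("c1.pkl","rb"))
np.set_printoptions(precision=1,suppress=True)
W=lambda x,y:((x+.5)/1.5-.5,(y+.5)/1.5-.5)
print("deck",[onz(w,*W(*p),80) for p in [(264,281),(518,283)]])
print("rail in",[onz(w,*W(*p),89) for p in [(340,290),(441,288)]])
print("plate",[onz(w,*W(*p),88) for p in [(355,337),(418,337),(352,492),(430,492)]])
crop(w,170,180,360,350,4,"pics/w1c.png")
```

```text
deck [array([ 535.4, -131.1,   80. ]), array([526.1,  45.6,  80. ])]
rail in [array([536. , -77.3,  89. ]), array([530.4,  -8.8,  89. ])]
plate [array([570.1, -65.7,  88. ]), array([567.4, -21.5,  88. ]), array([699.8, -62.5,  88. ]), array([696.1,  -1.9,  88. ])]
```

View pics/w1c.png

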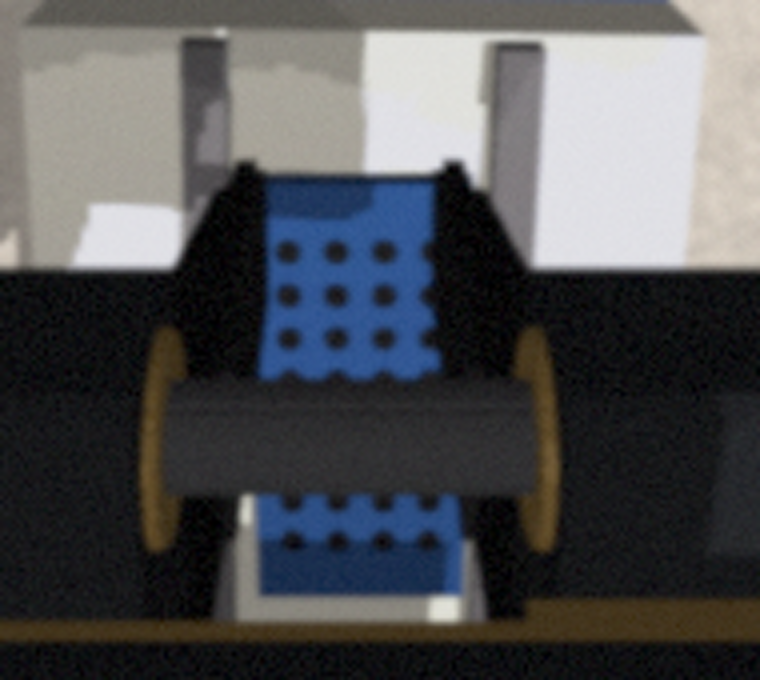

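Run:
```python
from cell import env
from h import *
st=env.state()
show(plan(st["eef_pos"],Rcur(st),[503,-43,350],tgtR(np.radians(40),.05,1),6,0.25))
```

```text
11.7, 0.3, -2.6, 0.002, -0.116, -0.001, 0.25,
11.4, 0.3, -4.0, 0.002, -0.116, -0.001, 0.25,
10.8, 0.3, -5.3, 0.002, -0.116, -0.001, 0.25,
10.1, 0.3, -6.5, 0.002, -0.116, -0.001, 0.25,
9.3, 0.3, -7.6, 0.002, -0.116, -0.001, 0.25,
8.4, 0.3, -8.6, 0.002, -0.116, -0.001, 0.25,
```

>>> jog_arm(deltas=[12,0,-3,0.002,-0.116,0,0.25,11,0,-4,0.002,-0.116,0,0.25,11,0,-5,0.002,-0.116,0,0.25,10,0,-6,0.002,-0.116,0,0.25,9,0,-8,0.002,-0.116,0,0.25,8,0,-9,0.002,-0.116,0,0.25,0,0,0,0,0,0,0.25])

```text
t: 3.28
eef_pos: [508.8, -31.2, 365.2]
tcp_rot: [0.008, 0.902, 0.056]
ft_force: [-0.8, -0.9, 0.5]
opening: 0.255
```

Run:
```python
from cell import env,eyes
from h import *
import pickle
s=eyes.read_camera("side")
st=env.state()
print(st["eef_pos"],st["joints"].round(3)); Rm=Rcur(st).as_matrix();print(Rm.round(3))
crop(s,150,60,430,340,2,"pics/s2.png")
show(plan(st["eef_pos"],Rcur(st),[599,-38,235.5],tgtR(np.radians(40),.05,1),6,0.25))
```

```text
[508.73435963 -31.34772833 365.15861888] [-0.218  0.338  2.018  0.894  0.217 -2.666]
[[ 0.618 -0.052  0.785]
 [ 0.034  0.999  0.039]
 [-0.785  0.003  0.619]]
26.2, -2.0, -1.6, -0.000, -0.005, -0.001, 0.25,
26.2, -1.9, -1.7, -0.000, -0.005, -0.001, 0.25,
26.2, -1.9, -1.9, -0.000, -0.005, -0.001, 0.25,
26.2, -1.9, -2.0, -0.000, -0.005, -0.001, 0.25,
26.2, -1.9, -2.2, -0.000, -0.005, -0.001, 0.25,
26.2, -1.9, -2.3, -0.000, -0.005, -0.001, 0.25,
```

View pics/s2.png

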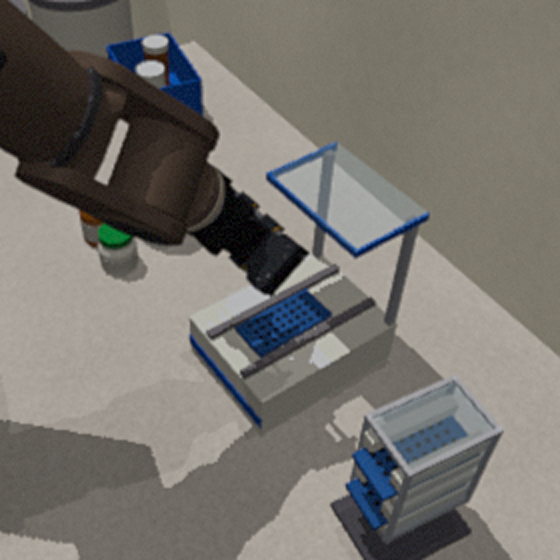

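Run:
```python
from cell import env,eyes
from h import *
import pickle
s=eyes.read_camera("side")
st=env.state(); Rm=Rcur(st); p=np.array(st["eef_pos"])
im=cv2.resize(s["image"][100:240,200:360,::-1],None,fx=5,fy=5,interpolation=cv2.INTER_CUBIC).copy()
def pt(q,c,l):
    u,v=proj(s,q); u=int((u-200)*5);v=int((v-100)*5); cv2.circle(im,(u,v),5,c,2); cv2.putText(im,l,(u+6,v),0,.5,c,1)
pt(p,(0,255,0),"tcp"); pt(p+Rm.apply([190,0,0]),(0,0,255),"tip"); pt(p+Rm.apply([171,0,0]),(0,255,255),"g")
w=eyes.read_camera("wrist")["world_from_camera"]; pt(w[:3,3],(255,0,255),"cam"); print(Rm.inv().apply(w[:3,3]-p))
for sx in(-1,1):
  pt(p+Rm.apply([112,0,37.5*sx]),(255,255,0),"b")
  pt(p+Rm.apply([112,90*sx,0]),(255,255,0),"y")
cv2.imwrite("pics/s3.png",im[:600])
```

```text
[ 20.76941414  -1.01958341 -78.24968858]
```

View pics/s3.png

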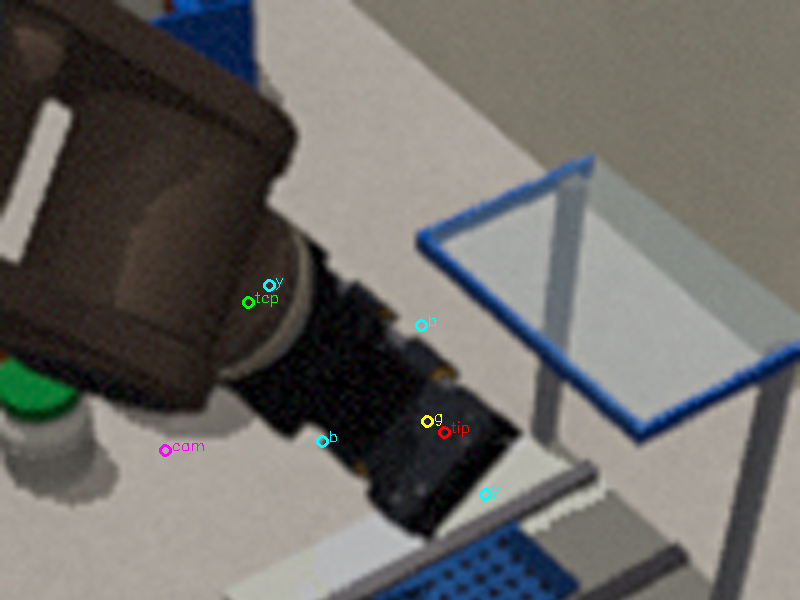

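>>> jog_arm(deltas=[-8,0,6,0.185,0,0,0.25,-8,1,6,0.185,0,0,0.25,-8,2,5,0.185,0,0,0.25,-8,2,4,0.185,0,0,0.25,-8,3,3,0.185,0,0,0.25,0,0,0,0.185,0,0,0.25,0,0,0,0.185,0,0,0.25,0,0,0,0.185,0,0,0.25,0,0,0,0.185,0,0,0.25,0,0,0,0.185,0,0,0.25])

```text
t: 4.68
eef_pos: [503.4, -32.8, 415.2]
tcp_rot: [1.87, 0.92, 0.048]
ft_force: [0.5, 0.8, -0.7]
opening: 0.254
```

>>> jog_arm(deltas=[0,0,0,0.185,0,0,0.25,0,0,0,0.185,0,0,0.25,0,0,0,0.185,0,0,0.25,0,0,0,0.185,0,0,0.25,0,0,0,0.185,0,0,0.25,0,0,0,0.185,0,0,0.25,0,0,0,0.18,0,0,0.25,0,0,0,0,0,0,0.25])

```text
t: 5.68
eef_pos: [502.2, -33.3, 415.7]
tcp_rot: [-3.115, 0.933, 0.039]
ft_force: [0.4, 0.2, -0.2]
opening: 0.25
```

Run:
```python
from cell import env,eyes
from h import *
st=env.state()
print(st["t"],st["eef_pos"],st["joints"].round(3)); Rm=Rcur(st).as_matrix();print(Rm.round(3))
```

```text
5.675 [502.24164874 -33.3457081  415.72570077] [-0.223  0.257  1.964  0.485  0.337  0.924]
[[ 0.595  0.017 -0.804]
 [ 0.023 -1.    -0.004]
 [-0.804 -0.016 -0.595]]
```

```bash
cat > kin.py <<'E'
from h import *
import json,os
S=[([1.23437981,.491590677,1.55946907,1.8e-5,1.09171614,-.10558],[142.948,608.398,404.1355]),
([-0.212,0.325,1.792,0,1.023,-1.844],[518.77,-43.98,420.5]),
([-0.218,0.338,2.018,0.894,0.217,-2.666],[508.73,-31.35,365.16]),
([-0.223,.257,1.964,.485,.337,.924],[502.24,-33.35,415.73])]
Ry=lambda a:R.from_euler("y",a); Rz=lambda a:R.from_euler("z",a)
def cols(q):
    B=Rz(q[0]); A=B*Ry(q[1]); C=B*Ry(q[1]+q[2]); W=C*Rz(q[3])*Ry(q[4])
    # params a1,d1,yoff,L2,e,L3,d6
    return np.stack([B.apply([1,0,0]),B.apply([0,0,1]),B.apply([0,1,0]),A.apply([0,0,1]),C.apply([1,0,0]),C.apply([0,0,1]),W.apply([0,0,1])],1)
def Rt(q):
    W=Rz(q[0])*Ry(q[1]+q[2])*Rz(q[3])*Ry(q[4])*Rz(q[5])
    return W*RT
def fit():
    prior=np.array([0,200,66,450,0,450,100.]);w=np.array([.01,.01,.3,.01,.03,.01,.02])*3
    A=np.vstack([cols(q) for q,p in S]+[np.diag(w)]); b=np.r_[np.concatenate([p for q,p in S]),prior*w]
    x=np.linalg.lstsq(A,b,rcond=None)[0]; return x,(A@x-b)[:3*len(S)]
q=S[3][0]; W=Rz(q[0])*Ry(q[1]+q[2])*Rz(q[3])*Ry(q[4])*Rz(q[5])
M=np.array([[.595,.017,-.804],[.023,-1,-.004],[-.804,-.016,-.595]])
RT=R.from_matrix(np.round((W.inv()*R.from_matrix(M)).as_matrix()))
lo=np.array([-3.1,-.84,.05,-1.13,.06,-2.69]);hi=np.array([3.1,2.19,2.79,4.28,2.93,2.69])
def ik(x,p,Rg,q0):
    from scipy.optimize import least_squares
    f=lambda q:np.r_[(cols(q)@x-p)/100,(Rt(q).inv()*Rg).as_rotvec()]
    r=least_squares(f,np.clip(q0,lo+1e-3,hi-1e-3),bounds=(lo,hi)); return r.x,np.abs(r.fun).max()
E
python3 - <<'E'
from kin import *
np.set_printoptions(precision=3,suppress=True)
x,res=fit(); print(x,res); print(RT.as_matrix())
q0=np.array(S[3][0])
for L in (40,45,50):
  L_=np.radians(L); d=tgtR(L_,.05,-1).as_matrix()[:,0]; n=np.array([np.cos(L_),0,np.sin(L_)])
  corner=np.array([713,-32.5,83.]); tip=corner+10*n
  u=np.array([np.cos(.05),np.sin(.05),0])
  print(L)
  for nm,tp in [("pre",tip-150*d),("in",tip),("out",tip-95*u)]:
    p=tp-190*d; q,e=ik(x,p,tgtR(L_,.05,-1),q0); print(nm,p.round(1),q,e)
for L in (45,50,60,70):
  L_=np.radians(L)
  for nm,g,psi in [("grasp",np.array([495,-44.5,84]),.05),("cas",np.array([545,-322,133]),-.08),("cas2",np.array([400,-322,133]),-.08)]:
    Rg=tgtR(L_,psi,-1);p=g-171*Rg.as_matrix()[:,0]; q,e=ik(x,p,Rg,q0); print(L,nm,p.round(0),q,e)
E
```

```text
[  1.517 188.508  66.11  584.088  35.989 406.218  79.203] [-0.434 -0.606  0.496  0.143 -0.084  0.555  0.715 -0.174 -0.483 -0.226
 -0.185 -0.557]
[[ 0. -1.  0.]
 [ 0.  0. -1.]
 [ 1.  0.  0.]]
40
pre [502.4 -43.4 349.9] [-0.248  0.354  2.054  1.281  0.198  0.065] 1.7053025658242404e-15
in [598.7 -38.6 235. ] [-0.196  0.645  1.916  2.147  0.188 -0.774] 2.783099262160249e-10
out [503.8 -43.4 235. ] [-0.247  0.569  2.149  2.487  0.314 -1.17 ] 1.3123440112394747e-11
45
pre [480.  -44.5 330.5] [-0.267  0.363  2.142  2.069  0.253 -0.74 ] 3.698148558217707e-12
in [585.9 -39.2 224.4] [-0.204  0.656  1.968  2.515  0.308 -1.148] 6.8212102632969615e-15
out [491.  -44.  224.4] [-0.259  0.589  2.2    2.636  0.46  -1.332] 4.411049303598702e-13
50
pre [459.3 -45.5 309.2] [-0.287  0.388  2.225  2.442  0.404 -1.134] 1.517719283583574e-13
in [574.1 -39.8 212.8] [-0.212  0.674  2.016  2.666  0.448 -1.307] 4.881324186002678e-12
out [479.2 -44.5 212.8] [-0.271  0.619  2.248  2.71   0.616 -1.422] 7.630956413637312e-14
45 grasp [374. -51. 205.] [-0.372  0.607  2.492  2.701  0.747 -1.545] 2.842170943040401e-1
[... 332 characters left out ...]
1.96   0.618 -1.028] 1.7621459846850484e-14
50 cas2 [ 269. -312.  243.] [-1.152  0.521  2.352  1.837  0.771 -1.231] 1.9147876173519763e-10
60 grasp [347. -52. 170.] [-0.431  0.818  2.616  2.714  1.311 -1.709] 5.684341886080802e-15
60 cas [ 397. -310.  218.] [-0.895  0.644  2.183  2.148  0.851 -1.267] 1.7053025658242404e-15
60 cas2 [ 252. -310.  218.] [-1.214  0.614  2.411  1.942  1.001 -1.445] 2.2737367544323206e-15
70 grasp [335. -53. 142.] [-0.464  1.005  2.668  2.658  1.69  -1.824] 1.7806936480901925e-14
70 cas [ 385. -309.  191.] [-0.926  0.728  2.23   2.234  1.104 -1.417] 1.2030665092616077e-13
70 cas2 [ 240. -309.  191.] [-1.263  0.732  2.451  1.972  1.238 -1.611] 7.189761633275005e-11
```

Run:
```python
from cell import env
from h import *
st=env.state()
show(plan(st["eef_pos"],Rcur(st),[480,-44.5,330.5],tgtR(np.radians(45),.05,-1),4,0.25))
```

```text
13.8, 3.0, 17.2, -0.009, 0.037, -0.002, 0.25,
13.1, 2.9, 17.7, -0.009, 0.037, -0.002, 0.25,
12.4, 2.8, 18.2, -0.009, 0.037, -0.002, 0.25,
11.7, 2.6, 18.6, -0.009, 0.037, -0.002, 0.25,
```

>>> jog_arm(deltas=[14,3,17,-0.009,0.037,-0.002,0.25,13,3,18,-0.009,0.037,-0.002,0.25,12,3,18,-0.009,0.037,-0.002,0.25,12,2.5,18.5,-0.009,0.037,-0.002,0.25,0,0,0,0,0,0,0.25])

```text
t: 6.3
eef_pos: [487.4, -39.8, 357.4]
tcp_rot: [-3.134, 0.83, 0.076]
ft_force: [-0.3, 0.1, 0.6]
opening: 0.25
```

Run:
```python
from cell import env,eyes
from h import *
st=env.state()
print(st["eef_pos"],st["joints"].round(3),Rcur(st).as_matrix().round(3)[:,0]);
show(plan(st["eef_pos"],Rcur(st),[585.9,-39.2,224.4],tgtR(np.radians(45),.05,-1),6,0.25))
w=eyes.read_camera("wrist"); crop(w,0,0,512,384,1.5,"pics/w2.png")
```

```text
[487.36465508 -39.77923832 357.36418275] [-0.254  0.325  2.086  1.498  0.221 -0.166] [ 0.673  0.051 -0.738]
27.4, 1.2, 2.9, 0.002, 0.007, 0.003, 0.25,
27.4, 1.1, 3.1, 0.002, 0.007, 0.003, 0.25,
27.4, 1.0, 3.3, 0.002, 0.007, 0.003, 0.25,
27.3, 0.9, 3.5, 0.002, 0.007, 0.003, 0.25,
27.3, 0.9, 3.7, 0.002, 0.007, 0.003, 0.25,
27.3, 0.8, 3.9, 0.002, 0.007, 0.003, 0.25,
```

View pics/w2.png

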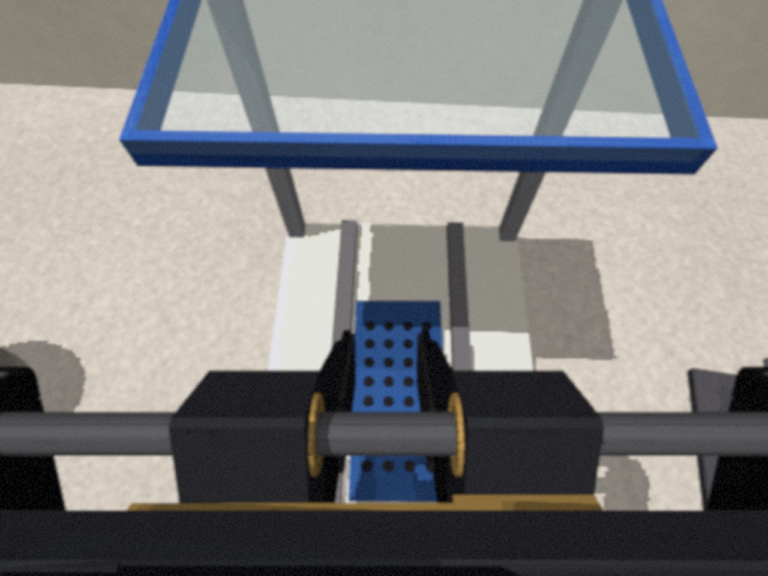

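>>> jog_arm(deltas=[8,1,12,0,0.02,0,0.25,8,1,10,0,0.02,0,0.25,20,1,0,0,0,0,0.25,20,1,0,0,0,0,0.25,20,0,0,0,0,0,0.25,0,0,0,0,0,0,0.25])

```text
t: 7.1
eef_pos: [527.6, -39.8, 291.4]
tcp_rot: [3.14, 0.786, 0.085]
ft_force: [0.1, 0.4, 0.6]
opening: 0.248
```

Run:
```python
from cell import env,eyes
from h import *
st=env.state()
print(st["eef_pos"],st["joints"].round(3),Rcur(st).as_matrix().round(3)[:,0]);
p=np.array(st["eef_pos"]);Rm=Rcur(st); print("tip",p+Rm.apply([190,0,0]),"corner",p+Rm.apply([190,0,10]),p+Rm.apply([190,0,-10]))
show(plan(st["eef_pos"],Rcur(st),[585.9,-39.2,224.4],tgtR(np.radians(45),.05,-1),6,0.25))
w=eyes.read_camera("wrist")
W=lambda x,y:((x+.5)/1.5-.5,(y+.5)/1.5-.5)
crop(w,0,0,512,384,1.5,"pics/w3.png")
```

```text
[527.60866702 -39.81044471 291.35450601] [-0.235  0.488  2.065  2.208  0.28  -0.888] [ 0.704  0.06  -0.708]
tip [661.3454581  -28.35007953 156.88097426] corner [654.2951045  -28.97009031 149.8164077 ] [668.3958117  -27.73006874 163.94554083]
14.7, 0.7, 1.0, 0.004, 0.000, 0.004, 0.25,
14.7, 0.7, 1.0, 0.004, 0.000, 0.004, 0.25,
14.7, 0.6, 1.0, 0.004, 0.000, 0.004, 0.25,
14.7, 0.6, 1.0, 0.004, 0.000, 0.004, 0.25,
14.8, 0.5, 1.0, 0.004, 0.000, 0.004, 0.25,
14.8, 0.4, 1.0, 0.004, 0.000, 0.004, 0.25,
```

View pics/w3.png

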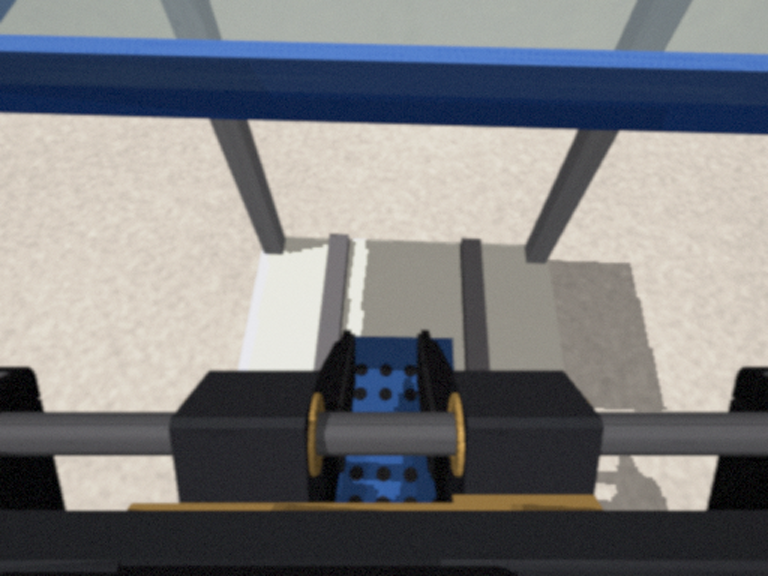

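>>> jog_arm(deltas=[15,0.7,1,0.004,0,0.005,0.25,15,0.7,1,0.004,0,0.005,0.25,15,0.7,1,0.004,0,0.005,0.25,15,0.5,1,0.004,0,0.005,0.25,10,0.5,1,0,0,0,0.25,0,0,0,0,0,0,0.25])

```text
t: 7.9
eef_pos: [572.9, -39.2, 243.5]
tcp_rot: [3.133, 0.78, 0.062]
ft_force: [0.2, 0.5, 0.2]
opening: 0.248
```

Run:
```python
from cell import env,eyes
from h import *
st=env.state()
print(st["eef_pos"],st["joints"].round(3),Rcur(st).as_matrix().round(3)[:,0]);
p=np.array(st["eef_pos"]);Rm=Rcur(st); print("corner",p+Rm.apply([190,0,10]))
show(plan(st["eef_pos"],Rcur(st),[585.9,-39.2,224.4],tgtR(np.radians(45),.05,-1),2,0.25))
w=eyes.read_camera("wrist"); crop(w,100,100,400,325,2.5,"pics/w4.png")
s=eyes.read_camera("side"); crop(s,230,140,380,250,5,"pics/s4.png")
```

```text
[572.92939669 -39.18968541 243.49902537] [-0.211  0.615  1.988  2.441  0.301 -1.095] [ 0.709  0.044 -0.703]
corner [700.71751898 -31.36629513 102.75461032]
11.3, 0.4, 2.2, 0.008, -0.003, 0.004, 0.25,
11.3, 0.4, 2.2, 0.008, -0.003, 0.004, 0.25,
```

View pics/w4.png

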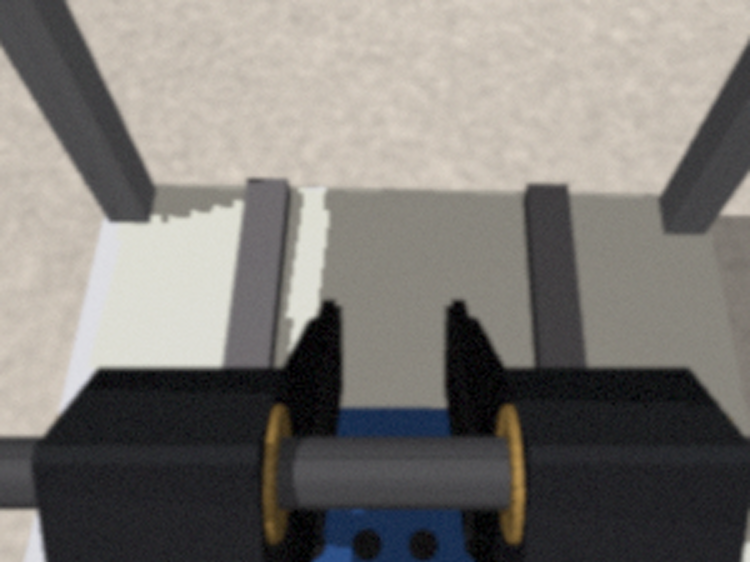

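View pics/s4.png

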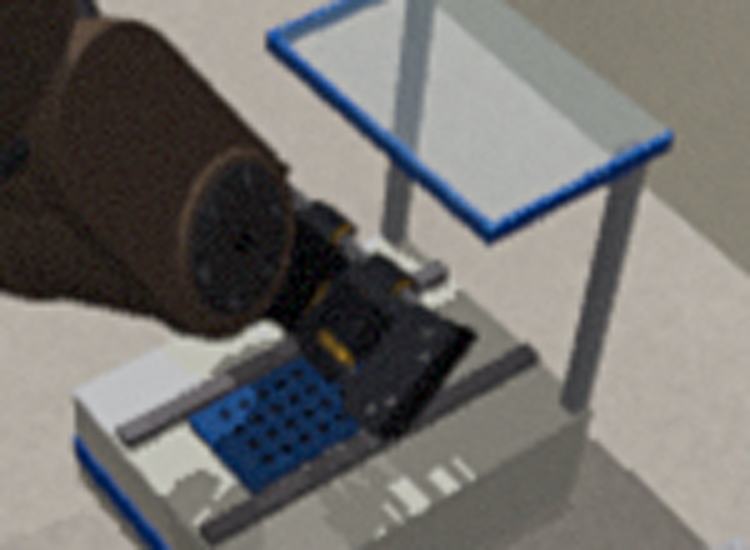

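Run:
```python
from cell import env,eyes
from h import *
s=eyes.read_camera("side")
st=env.state(); Rm=Rcur(st); p=np.array(st["eef_pos"])
im=cv2.resize(s["image"][140:250,230:380,::-1],None,fx=5,fy=5,interpolation=cv2.INTER_CUBIC).copy()
def pt(q,c,l=""):
    u,v=proj(s,q); u=int((u-230)*5);v=int((v-140)*5); cv2.circle(im,(u,v),3,c,1); cv2.putText(im,l,(u+6,v),0,.4,c,1)
for z in(-10,10):
  for y in (-24,24): pt(p+Rm.apply([190,y,z]),(0,0,255),f"t{z}")
for z in(-37.5,37.5):
  for y in (-90,90): pt(p+Rm.apply([112,y,z]),(255,255,0),f"b{z}")
for v in (698,): pt([698,-3,88],(0,255,0),"r");pt([698,-63,88],(0,255,0),"r")
cv2.imwrite("pics/s5.png",im)
w=eyes.read_camera("wrist"); print(onz(w,256,263,88))
```

```text
[699.39574091 -32.23507404  88.        ]
```

View pics/s5.png

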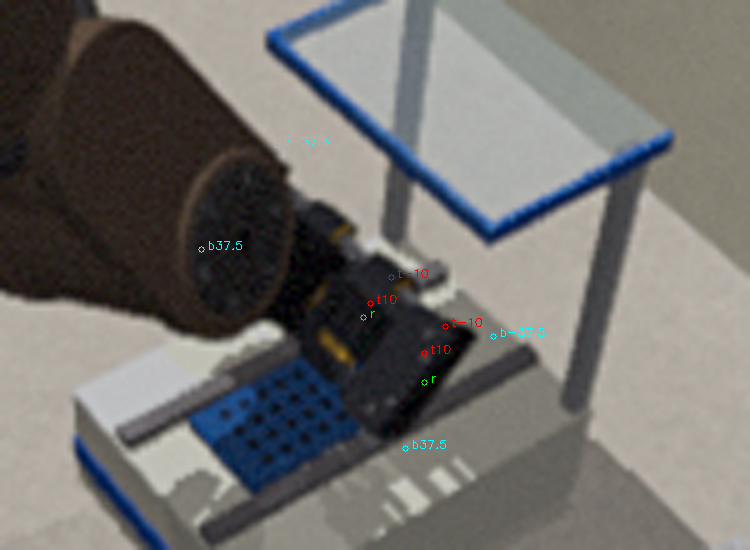

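>>> jog_arm(deltas=[11,0.5,2,0.006,0,0,0.25,11,0.5,2,0.004,0,0.002,0.25,0,0,0,0,0,0,0.25])

```text
t: 8.48
eef_pos: [586.4, -39.5, 224.6]
tcp_rot: [-3.142, 0.779, 0.058]
ft_force: [0.0, 0.4, -0.4]
opening: 0.252
```

```bash
cat > chk.py <<'E'
from cell import env,eyes
from h import *
st=env.state(); np.set_printoptions(precision=3,suppress=True)
print(st["t"],st["eef_pos"],st["joints"],Rcur(st).as_matrix()[:,0],st["ft_force"],st["opening"])
p=np.array(st["eef_pos"]);Rm=Rcur(st); print("corner",p+Rm.apply([190,0,10]),"grasp",p+Rm.apply([171,0,0]), "tip",p+Rm.apply([190,0,0]))
E
python3 chk.py
python3 - <<'E'
from cell import env,eyes
from h import *
w=eyes.read_camera("wrist"); crop(w,100,100,400,325,2.5,"pics/w5.png")
E
```

```text
8.475 [586.407 -39.524 224.601] [-0.206  0.66   1.963  2.5    0.315 -1.141] [ 0.71   0.041 -0.703] [ 0.042  0.436 -0.391] 0.25159766512178855
corner [714.356 -32.111  83.981] grasp [707.874 -32.487 104.446] tip [721.371 -31.705  91.096]
```

View pics/w5.png

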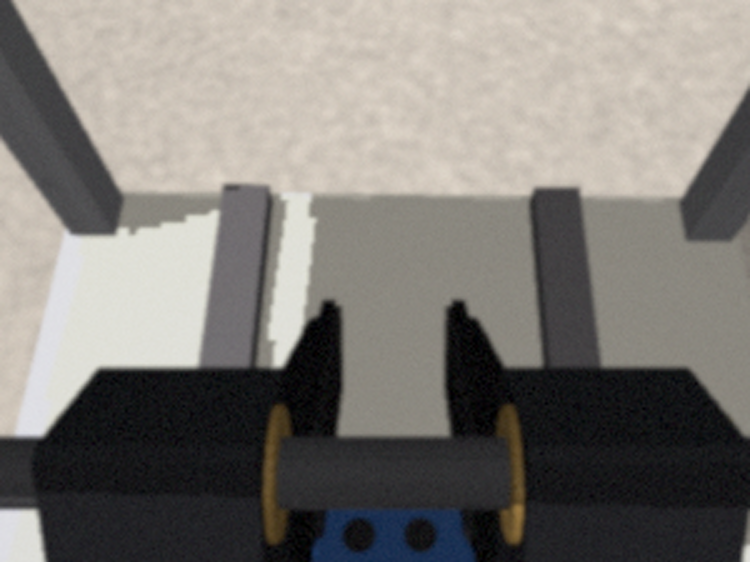

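>>> jog_arm(deltas=[1,0,1,0,0,0,0.25,-5.7,0,5.6,0,0,0,0.25,-5.7,0,5.6,0,0,0,0.25,-5.7,0,5.6,0,0,0,0.25,-5.7,0,5.6,0,0,0,0.25])

```text
t: 9.15
eef_pos: [552.3, -41.4, 224.1]
tcp_rot: [3.141, 0.777, 0.058]
ft_force: [1.3, -0.3, 0.7]
opening: 0.25
```

```bash
python3 chk.py
python3 - <<'E'
from cell import env,eyes
from h import *
w=eyes.read_camera("wrist"); crop(w,100,100,400,325,2.5,"pics/w6.png")
t=eyes.read_camera("top"); crop(t,230,80,330,220,4,"pics/t6.png")
E
```

```text
9.15 [552.298 -41.423 224.076] [-0.224  0.635  2.047  2.563  0.371 -1.224] [ 0.712  0.041 -0.701] [ 1.287 -0.268  0.687] 0.24959183853180855
corner [680.518 -33.986  83.704] grasp [673.997 -34.361 104.157] tip [687.519 -33.576  90.833]
```

View pics/t6.png

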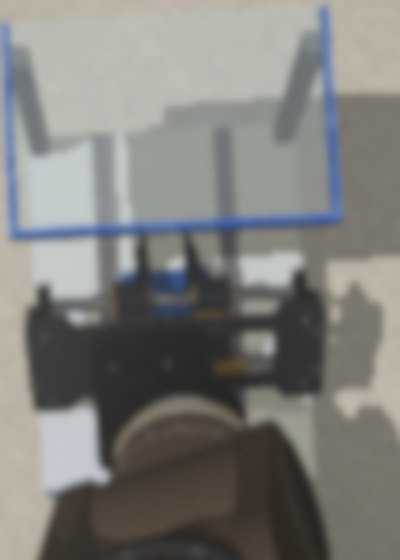

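>>> jog_arm(deltas=[-5.5,0,5.8,0,0,0,0.25,-5.6,0,5.7,0,0,0,0.25,-5.6,0,5.7,0,0,0,0.25,-5.6,0,5.7,0,0,0,0.25])

```text
t: 9.75
eef_pos: [518.9, -43.4, 223.8]
tcp_rot: [3.141, 0.775, 0.058]
ft_force: [3.0, -1.0, 1.3]
opening: 0.248
```

```bash
python3 chk.py
python3 - <<'E'
from cell import env,eyes
from h import *
w=eyes.read_camera("wrist"); crop(w,100,100,400,325,2.5,"pics/w7.png")
t=eyes.read_camera("top"); s=eyes.read_camera("side"); crop(s,230,140,380,250,5,"pics/s7.png")
E
```

```text
9.75 [518.858 -43.431 223.753] [-0.244  0.614  2.128  2.603  0.427 -1.288] [ 0.713  0.041 -0.7  ] [ 3.    -1.032  1.289] 0.24751085666945524
corner [647.338 -35.991  83.62 ] grasp [640.779 -36.366 104.061] tip [654.326 -35.581  90.761]
```

View pics/s7.png

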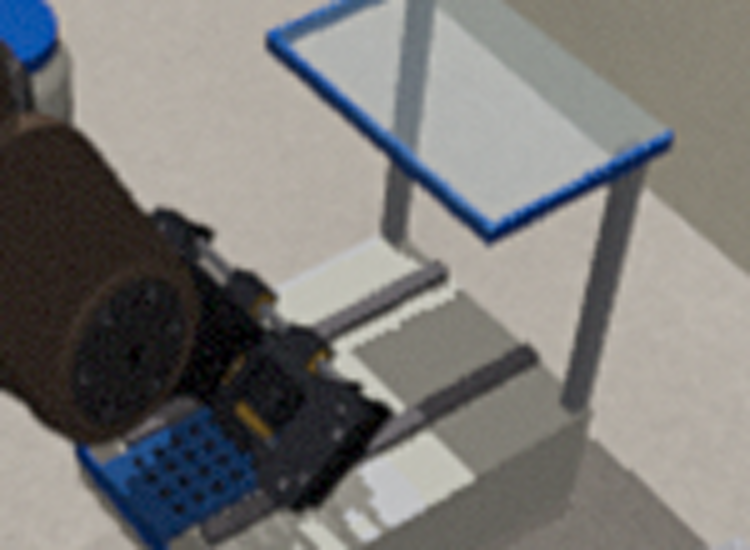

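View pics/w7.png

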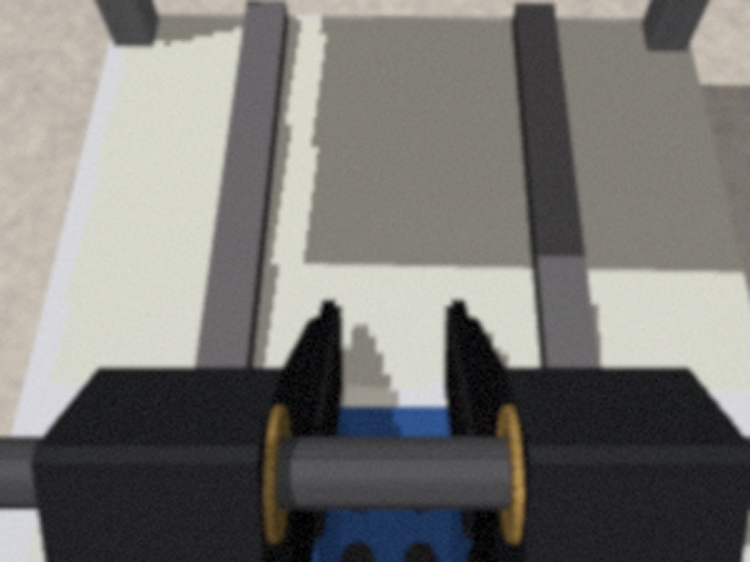

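Run:
```python
from cell import env,eyes
from h import *
w=eyes.read_camera("wrist"); print(onz(w,256,262.7,88))
```

```text
[640.3112178  -37.07035741  88.        ]
```

>>> jog_arm(deltas=[-6,0,6.2,0,0,0,0.25,-6,0,6.2,0,0,0,0.25,-6,0,6.2,0,0,0,0.25,0,0,0,0,0,0,0.25,0,0,0,0,0,0,0.25])

```text
t: 10.58
eef_pos: [491.9, -45.0, 223.2]
tcp_rot: [3.141, 0.775, 0.058]
ft_force: [0.8, 0.7, 3.2]
opening: 0.252
```

```bash
python3 chk.py
python3 - <<'E'
from cell import env,eyes
from h import *
w=eyes.read_camera("wrist"); crop(w,100,100,400,325,2.5,"pics/w8.png")
for v in (262,262.7,264): print(onz(w,256,v,88))
s=eyes.read_camera("side"); crop(s,210,140,360,250,5,"pics/s8.png")
E
```

```text
10.575 [491.852 -45.011 223.16 ] [-0.263  0.599  2.193  2.626  0.474 -1.333] [ 0.713  0.041 -0.7  ] [0.751 0.742 3.182] 0.25169323136966865
corner [620.375 -37.577  83.066] grasp [613.81  -37.95  103.505] tip [627.361 -37.166  90.21 ]
[613.72566066 -38.60703156  88.        ]
[613.32374246 -38.630813    88.        ]
[612.57969683 -38.67483806  88.        ]
```

View pics/s8.png

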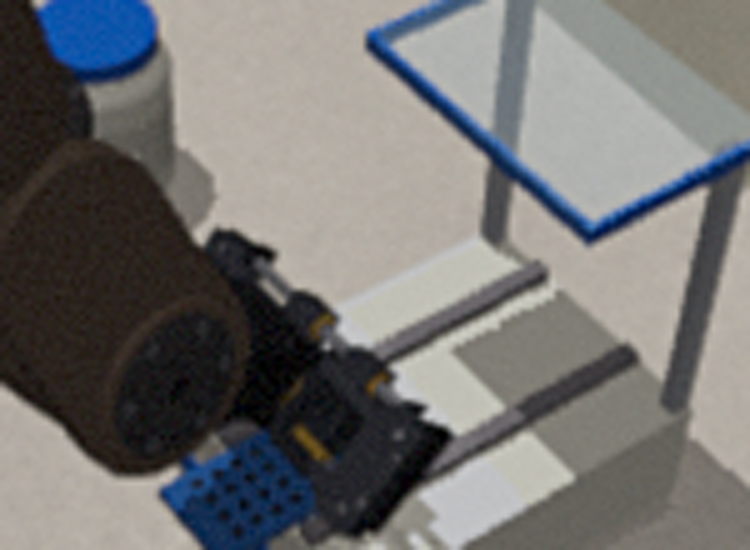

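View pics/w8.png

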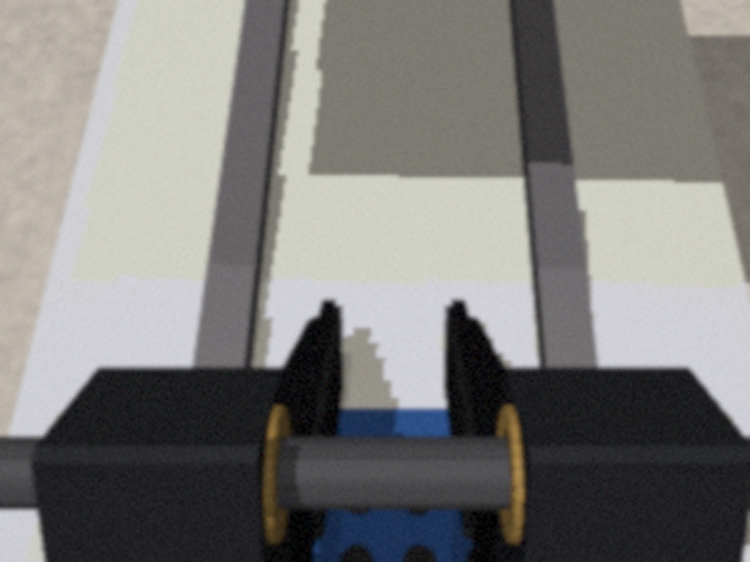

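>>> jog_arm(deltas=[3,0,-3,0,0,0,0.25,-7,0,-7,0,0,0,0.25,-17,0,-18,0,0,0,0.25,-17,0,-18,0,0,0,0.4,-17,0,-18,0,0,0,1,-17,0,-18,0,0,0,1,-17,0,-18,0,0,0,1])

```text
t: 11.55
eef_pos: [498.3, -44.4, 358.5]
tcp_rot: [3.138, 0.782, 0.052]
ft_force: [-0.4, -0.1, 0.5]
opening: 0.614
```

```bash
python3 chk.py
python3 - <<'E'
from cell import env,eyes
from kin import *
w=eyes.read_camera("wrist"); crop(w,0,0,512,384,1.5,"pics/w9.png")
t=eyes.read_camera("top");s=eyes.read_camera("side"); crop(s,210,140,360,250,5,"pics/s9.png")
import pickle; pickle.dump((t,s,w),open("c9.pkl","wb"))
np.set_printoptions(precision=3,suppress=True)
st=env.state(); x,_=fit(); q=np.array(st["joints"]); print(cols(q)@x-st["eef_pos"])
L=np.radians(55)
for p in ([357,-51.5,330],[357,-51.5,262],[357,-51.5,182]):
    qq,e=ik(x,np.array(p),tgtR(L,.05,-1),q); print(p,qq,e)
E
```

```text
11.55 [498.277 -44.4   358.47 ] [-0.257  0.338  2.07   1.709  0.219 -0.367] [ 0.708  0.037 -0.705] [-0.427 -0.126  0.505] 0.6144009526475398
corner [625.833 -37.778 217.453] grasp [619.41  -38.072 237.938] tip [632.87  -37.369 224.546]
[ 0.851 -0.581 -0.636]
[357, -51.5, 330] [-0.409  0.243  2.439  2.409  0.574 -1.2  ] 1.1368683772161603e-15
[357, -51.5, 262] [-0.409  0.452  2.52   2.616  0.81  -1.467] 2.1472476796841403e-10
[357, -51.5, 182] [-0.409  0.735  2.574  2.724  1.112 -1.653] 1.211874925497597e-11
```

View pics/s9.png

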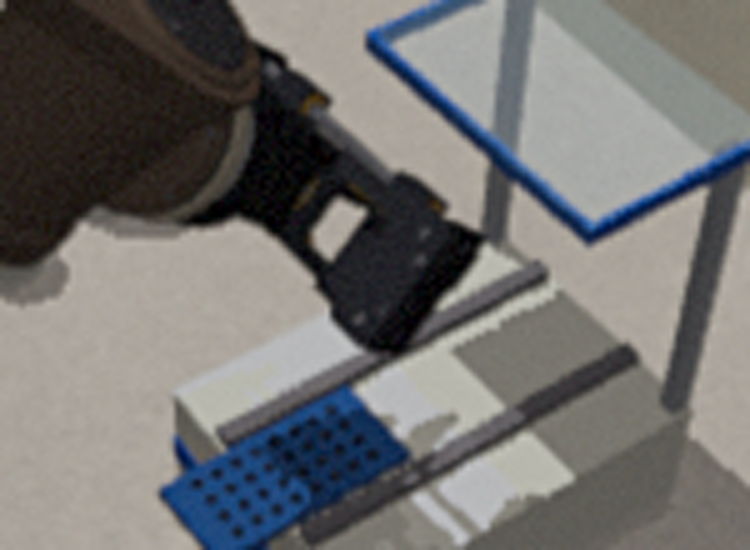

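View pics/w9.png

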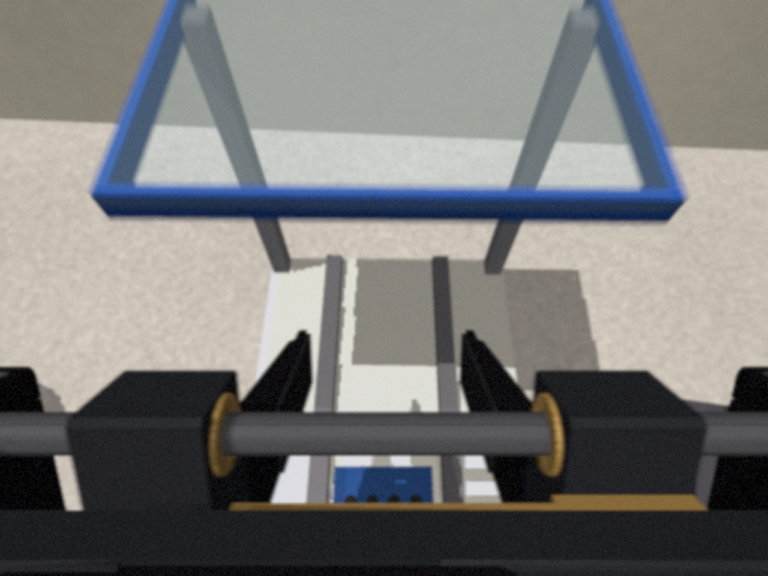

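Run:
```python
from h import *
import pickle
t,s,w=pickle.load(open("c9.pkl","rb"))
crop(s,230,200,300,265,8,"pics/s9b.png")
np.set_printoptions(precision=1,suppress=True)
F=lambda x,y:((x+.5)/5-.5+210,(y+.5)/5-.5+140)
print([onz(s,*F(*p),88) for p in [(160,491),(348,388),(408,453)]])
W=lambda x,y:((x+.5)/1.5-.5,(y+.5)/1.5-.5)
print([onz(w,*W(*p),88) for p in [(334,467),(433,467)]])
from cell import env
st=env.state()
show(plan(st["eef_pos"],Rcur(st),[357,-51.5,262],tgtR(np.radians(55),.05,-1),6,1))
```

```text
[array([481.5, -18.5,  88. ]), array([609.5, -11.1,  88. ]), array([611.9, -68.1,  88. ])]
[array([611.4,  -8.3,  88. ]), array([614.8, -69.2,  88. ])]
-5.5, -0.2, 28.0, 0.001, 0.028, 0.000, 1.00,
-6.3, -0.1, 27.8, 0.001, 0.028, 0.000, 1.00,
-7.1, -0.1, 27.6, 0.001, 0.028, 0.000, 1.00,
-7.8, -0.1, 27.4, 0.001, 0.028, 0.000, 1.00,
-8.6, -0.0, 27.2, 0.001, 0.028, 0.000, 1.00,
-9.4, -0.0, 26.9, 0.001, 0.028, 0.000, 1.00,
```

View pics/s9b.png

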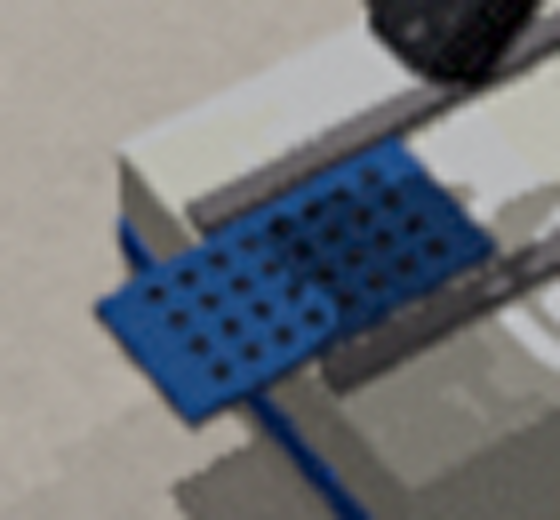

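>>> jog_arm(deltas=[-5,0,28,0,0.028,0,1,-6,0,28,0,0.028,0,1,-7,0,28,0,0.028,0,1,-8,0,27,0,0.028,0,1,-9,0,27,0,0.028,0,1,-9,0,27,0,0.028,0,1])

```text
t: 12.45
eef_pos: [359.2, -52.7, 262.7]
tcp_rot: [3.123, 0.622, 0.038]
ft_force: [0.3, -0.0, -1.5]
opening: 0.997
```

```bash
python3 chk.py
python3 - <<'E'
from cell import env
from h import *
st=env.state()
Rg=tgtR(np.radians(55),.053,-1); g=np.array([496.5,-45.2,84]); p=g-171*Rg.as_matrix()[:,0]; print(p)
show(plan(st["eef_pos"],Rcur(st),p+[0,0,60],Rg,4,1))
E
```

```text
12.45 [359.228 -52.664 262.718] [-0.409  0.46   2.504  2.625  0.791 -1.482] [ 0.812  0.031 -0.583] [ 0.267 -0.026 -1.46 ] 0.9965703261121309
corner [507.728 -47.254 143.896] grasp [498.11  -47.434 163.092] tip [513.542 -46.853 152.022]
[356.62168972 -52.62049981 182.08157062]
2.5, -0.1, 4.6, 0.002, 0.003, -0.003, 1.00,
2.5, -0.1, 4.6, 0.002, 0.003, -0.003, 1.00,
2.5, -0.1, 4.6, 0.002, 0.003, -0.003, 1.00,
2.4, -0.1, 4.6, 0.002, 0.003, -0.003, 1.00,
```

>>> jog_arm(deltas=[5,0,9,0.005,0.005,-0.006,1,5,0,9,0.005,0.005,-0.006,1,6,0,8,0,0,0,1,6,0,8,0,0,0,1,0,0,0,0,0,0,1])

```text
t: 13.08
eef_pos: [354.3, -54.8, 217.6]
tcp_rot: [3.119, 0.626, 0.024]
ft_force: [-0.3, -0.1, 0.3]
opening: 1.002
```

```bash
python3 chk.py
python3 - <<'E'
from cell import env,eyes
from h import *
st=env.state()
Rg=tgtR(np.radians(55),.053,-1); g=np.array([496.5,-45.2,84]); p=g-171*Rg.as_matrix()[:,0]; print(p)
show(plan(st["eef_pos"],Rcur(st),p,Rg,5,1))
w=eyes.read_camera("wrist"); crop(w,0,0,512,384,1.5,"pics/w10.png")
E
```

```text
13.075 [354.289 -54.833 217.617] [-0.42   0.617  2.55   2.706  0.967 -1.607] [ 0.81   0.019 -0.586] [-0.311 -0.089  0.306] 1.0022316968058782
corner [502.342 -51.539  98.162] grasp [492.804 -51.537 117.398] tip [508.195 -51.171 106.262]
[356.62168972 -52.62049981 182.08157062]
4.6, -0.6, 5.5, 0.001, 0.003, -0.005, 1.00,
4.5, -0.5, 5.5, 0.001, 0.003, -0.005, 1.00,
4.5, -0.5, 5.5, 0.001, 0.003, -0.005, 1.00,
4.5, -0.5, 5.5, 0.001, 0.003, -0.005, 1.00,
4.5, -0.4, 5.5, 0.001, 0.003, -0.005, 1.00,
```

View pics/w10.png

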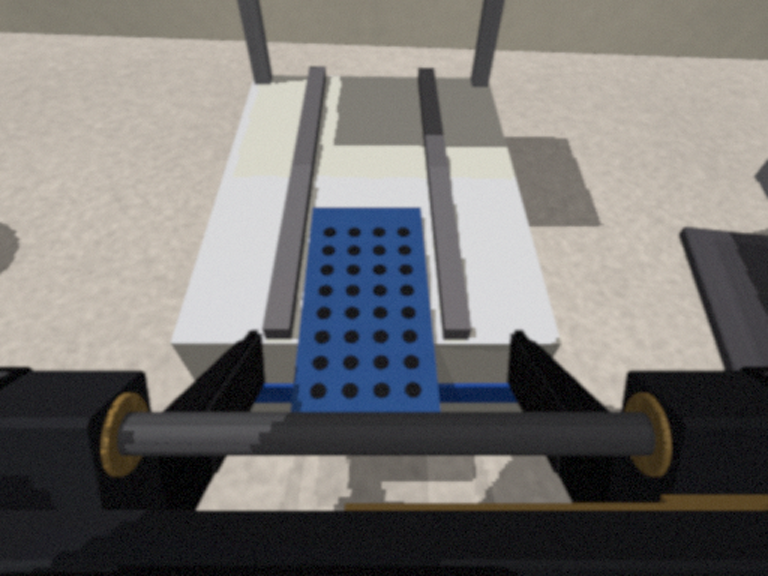

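>>> jog_arm(deltas=[4.5,-0.6,5.5,0.001,0.004,-0.008,1,4.5,-0.6,5.5,0.001,0.004,-0.008,1,4.5,-0.6,5.5,0.001,0.003,-0.008,1,4.5,-0.6,5.5,0.001,0.003,-0.008,1,4.5,-0.4,5.5,0.001,0.003,-0.005,1,0,0,0,0,0,0,1])

```text
t: 13.88
eef_pos: [356.7, -52.2, 180.2]
tcp_rot: [-3.135, 0.608, 0.069]
ft_force: [0.6, -0.3, -0.8]
opening: 1.001
```

```bash
python3 chk.py
python3 - <<'E'
from cell import env,eyes
from h import *
st=env.state()
Rg=tgtR(np.radians(55),.053,-1); g=np.array([496.5,-45.2,84]); p=g-171*Rg.as_matrix()[:,0]; print(p)
show(plan(st["eef_pos"],Rcur(st),p,Rg,1,1))
w=eyes.read_camera("wrist"); crop(w,0,0,512,384,1.5,"pics/w11.png")
s=eyes.read_camera("side"); crop(s,210,140,330,250,5,"pics/s11.png")
E
```

```text
13.875 [356.706 -52.195 180.241] [-0.419  0.755  2.562  2.7    1.12  -1.655] [ 0.819  0.057 -0.571] [ 0.579 -0.312 -0.849] 1.0007671569016134
corner [506.602 -41.741  63.528] grasp [496.744 -42.493  82.587] tip [512.304 -41.415  71.737]
[356.62168972 -52.62049981 182.08157062]
-1.1, 0.4, -1.4, 0.002, -0.003, 0.013, 1.00,
```

View pics/w11.png

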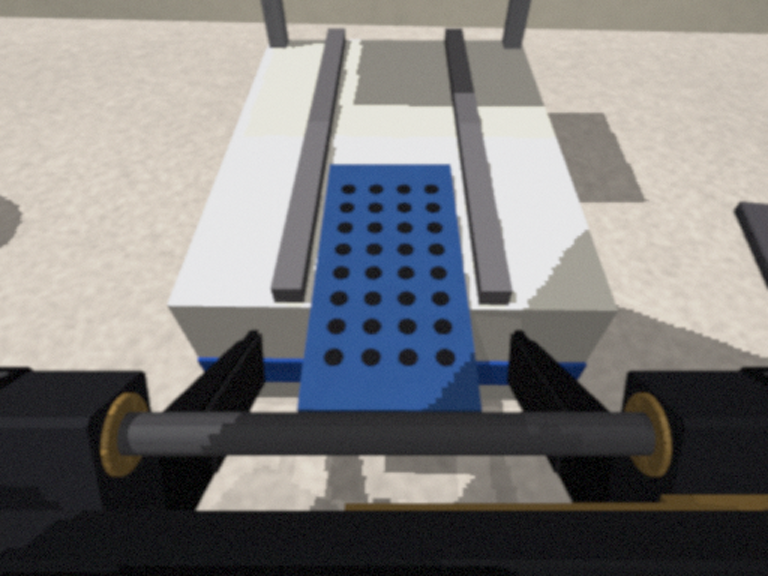

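View pics/s11.png

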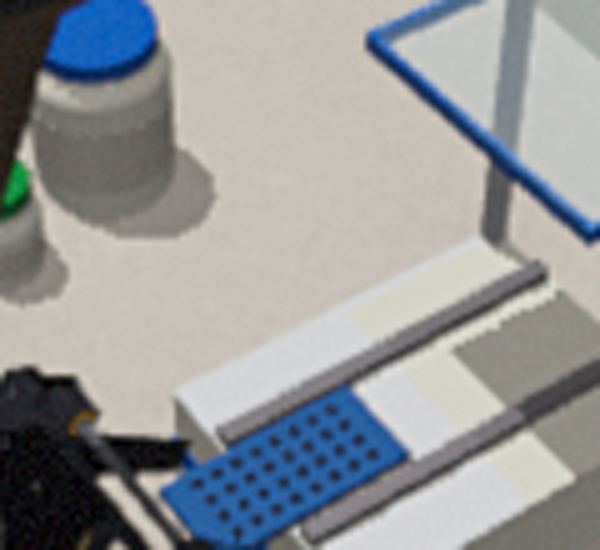

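>>> jog_arm(deltas=[-1,0.5,-1.4,0.002,-0.003,0.013,1,0,0,0,0,0,0,0.9,0,0,0,0,0,0,0.75,0,0,0,0,0,0,0.65,0,0,0,0,0,0,0.6,0,0,0,0,0,0,0.5,0,0,0,0,0,0,0.4,0,0,0,0,0,0,0.3,0,0,0,0,0,0,0.3])

```text
t: 15.1
eef_pos: [356.6, -52.6, 183.4]
tcp_rot: [3.139, 0.609, 0.052]
ft_force: [-0.8, -0.1, 0.3]
opening: 0.63
```

```bash
python3 chk.py
python3 - <<'E'
from cell import env,eyes
from h import *
w=eyes.read_camera("wrist"); crop(w,0,0,512,384,1.5,"pics/w12.png")
E
```

```text
15.1 [356.575 -52.645 183.355] [-0.417  0.744  2.562  2.716  1.11  -1.656] [ 0.819  0.042 -0.572] [-0.803 -0.136  0.335] 0.6304682238136798
corner [506.494 -44.934  66.459] grasp [496.643 -45.42   85.53 ] tip [512.207 -44.617  74.661]
```

View pics/w12.png

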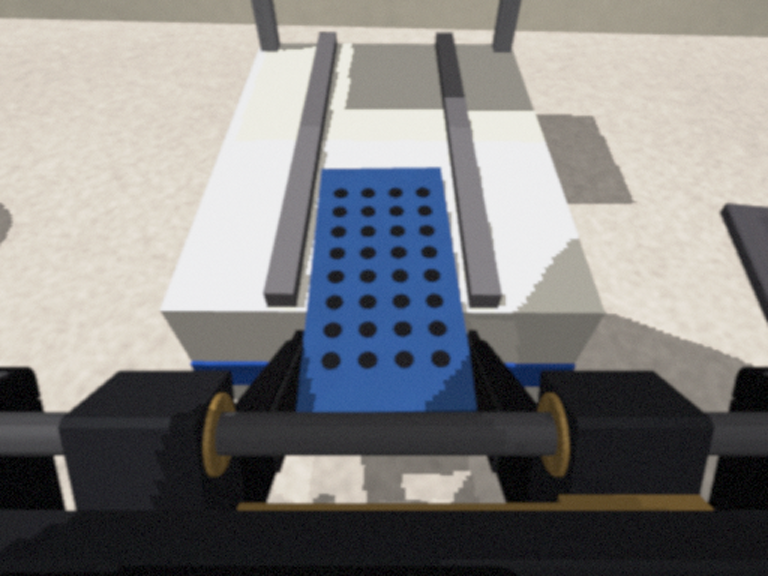

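>>> jog_arm(deltas=[-2.9,0,-4.1,0,0,0,0.3,-2.9,0,-4.1,0,0,0,0.3,-2.9,0,-4.1,0,0,0,0.3,-2.9,0,-4.1,0,0,0,0.3,0,0,0,0,0,0,0.3,0,0,0,0,0,0,0.3])

```text
t: 15.9
eef_pos: [356.2, -52.6, 205.0]
tcp_rot: [3.139, 0.61, 0.051]
ft_force: [0.5, 0.6, -2.1]
opening: 0.631
```

```bash
python3 chk.py
python3 - <<'E'
from cell import env,eyes
from h import *
w=eyes.read_camera("wrist"); crop(w,0,0,512,384,1.5,"pics/w13.png")
s=eyes.read_camera("side"); crop(s,210,140,330,250,5,"pics/s13.png")
E
```

```text
15.9 [356.211 -52.557 205.001] [-0.417  0.666  2.554  2.696  1.031 -1.614] [ 0.818  0.042 -0.573] [ 0.475  0.596 -2.145] 0.630797092343307
corner [505.965 -44.876  87.891] grasp [496.141 -45.36  106.976] tip [511.688 -44.56   96.085]
```

View pics/w13.png

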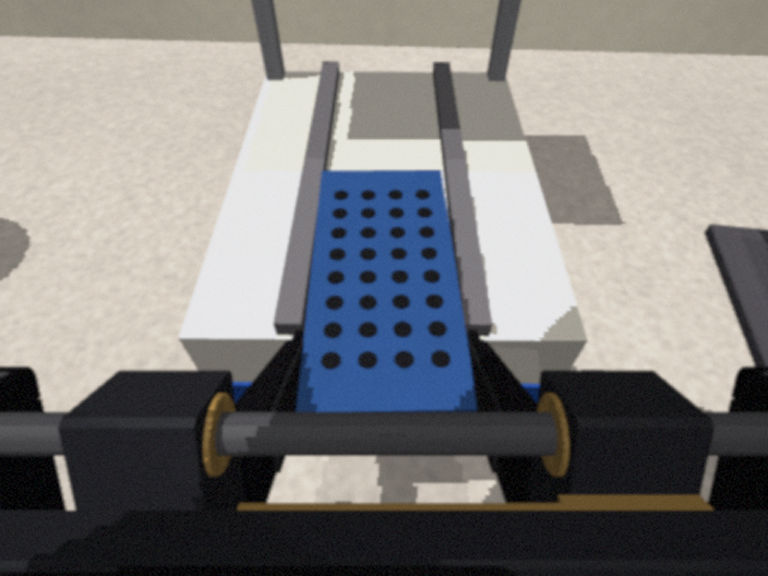

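View pics/s13.png

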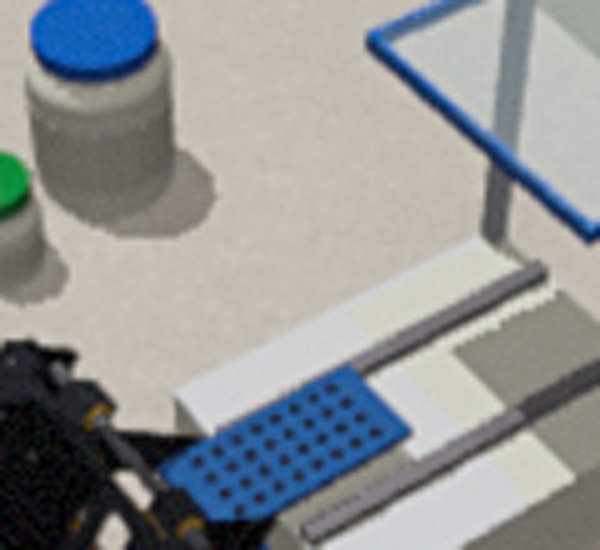

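Run:
```python
from cell import env
from kin import *
np.set_printoptions(precision=3,suppress=True)
st=env.state(); x,_=fit(); q=np.array(st["joints"])
L=np.radians(55)
for g,psi in [((496,-45,150),.05),((450,-90,165),.0),((425,-180,165),-.04),((415,-250,165),-.09),((415,-317,165),-.09),((409,-317,137),-.09),((460,-320,137),-.09),((535,-322,137),-.09)]:
    Rg=tgtR(L,psi,-1); p=np.array(g)-171*Rg.as_matrix()[:,0]; q,e=ik(x,p,Rg,q); print(g,psi,p.round(1),q,e)
p0=np.array(st["eef_pos"]);R0=Rcur(st)
W=[((490,-50,160),.04,3),((430,-130,165),-.02,4),((412,-250,165),-.09,4),((412,-317,165),-.09,3)]
for g,psi,n in W:
    Rg=tgtR(L,psi,-1);p=np.array(g)-171*Rg.as_matrix()[:,0]
    print(p); show(plan(p0,R0,p,Rg,n,.3)); p0,R0=p,Rg
```

```text
(496, -45, 150) 0.05 [356.1 -52.  248.1] [-0.412  0.499  2.535  2.641  0.865 -1.508] 7.075698249536799e-11
(450, -90, 165) 0.0 [309.9 -90.  263.1] [-0.608  0.443  2.609  2.493  0.887 -1.504] 4.265928055247059e-11
(425, -180, 165) -0.04 [ 285.  -174.4  263.1] [-0.902  0.444  2.563  2.199  0.876 -1.438] 5.684341886080802e-16
(415, -250, 165) -0.09 [ 275.5 -237.4  263.1] [-1.045  0.454  2.48   2.047  0.852 -1.345] 1.716115964611742e-11
(415, -317, 165) -0.09 [ 275.5 -304.4  263.1] [-1.138  0.48   2.355  1.867  0.836 -1.211] 2.85378960046545e-11
(409, -317, 137) -0.09 [ 269.5 -304.4  235.1] [-1.153  0.553  2.383  1.935  0.873 -1.336] 1.1368683772161603e-15
(460, -320, 137) -0.09 [ 320.5 -307.4  235.1] [-1.035  0.566  2.302  2.004  0.821 -1.267] 1.5504524747411704e-12
(535, -322, 137) -0.09 [ 395.5 -309.4  235.1] [-0.89   0.596  2.172  2.072  0.734 -1.169] 5.435297767419911e-10
[350.037 -55.602 258.082]
-11.9, 0.9, -13.3, 0.003, -0.000, 0.003, 0.30,
-11.9, 0.9, -13.3, 0.003, -0.000, 0.003, 0.30,
-11.9, 0.9, -13.3, 0.003, -0.000, 0.003, 0.30,
[ 289.953 -127.199  263.082]
-13.6, 17.3, 8.0, 0.009, 0.000, 0.012, 0.30,
-13.4, 17.5, 7.8, 0.009, 0.000, 0.012, 0.30,
-13.2, 17.7, 7.7, 0.009, 0.000, 0.012, 0.30,
-12.9, 18.0, 7.5, 0.009, 0.000, 0.012, 0.30,
[ 272.492 -237.41   263.082]
-3.1, 27.6, 2.2, 0.010, 0.000, 0.014, 0.30,
-2.7, 27.7, 1.9, 0.010, 0.000, 0.014, 0.30,
-2.3, 27.8, 1.6, 0.010, 0.000, 0.014, 0.30,
-1.9, 27.8, 1.4, 0.010, 0.000, 0.014, 0.30,
[ 272.492 -304.41   263.082]
1.6, 22.2, -1.2, 0.000, 0.000, 0.000, 0.30,
1.6, 22.2, -1.2, 0.000, 0.000, 0.000, 0.30,
1.6, 22.2, -1.2, 0.000, 0.000, 0.000, 0.30,
```

>>> jog_arm(deltas=[-12,1,-13,0.003,0,0.003,0.3,-12,1,-13,0.003,0,0.003,0.3,-12,1,-13,0.003,0,0.003,0.3,-14,17,8,0.009,0,0.012,0.3,-13,17.5,8,0.009,0,0.012,0.3,-13,18,8,0.009,0,0.012,0.3,-13,18,7.5,0.009,0,0.012,0.3,0,0,0,0,0,0,0.3])

```text
t: 17.0
eef_pos: [287.1, -129.2, 262.6]
tcp_rot: [-3.137, 0.614, -0.018]
ft_force: [-0.4, -0.2, -1.5]
opening: 0.631
```

```bash
python3 chk.py
python3 - <<'E'
from cell import env
from h import *
st=env.state()
p0=np.array(st["eef_pos"]);R0=Rcur(st);L=np.radians(55)
W=[((412,-250,165),-.09,5),((412,-317,165),-.09,3)]
for g,psi,n in W:
    Rg=tgtR(L,psi,-1);p=np.array(g)-171*Rg.as_matrix()[:,0]
    print(p); show(plan(p0,R0,p,Rg,n,.3)); p0,R0=p,Rg
E
```

```text
17.0 [ 287.143 -129.203  262.562] [-0.788  0.459  2.612  2.334  0.907 -1.503] [ 0.817 -0.014 -0.576] [-0.422 -0.225 -1.494] 0.6308764146646676
corner [ 436.651 -131.791  144.917] grasp [ 426.884 -131.669  164.037] tip [ 442.411 -131.943  153.09 ]
[ 272.49192135 -237.41026226  263.08157062]
-2.1, 21.7, 1.3, 0.007, 0.001, 0.012, 0.30,
-1.9, 21.7, 1.1, 0.007, 0.001, 0.012, 0.30,
-1.6, 21.8, 1.0, 0.007, 0.001, 0.012, 0.30,
-1.4, 21.8, 0.8, 0.007, 0.001, 0.012, 0.30,
-1.1, 21.8, 0.6, 0.007, 0.001, 0.012, 0.30,
[ 272.49192135 -304.41026226  263.08157062]
1.6, 22.2, -1.2, 0.000, 0.000, 0.000, 0.30,
1.6, 22.2, -1.2, 0.000, 0.000, 0.000, 0.30,
1.6, 22.2, -1.2, 0.000, 0.000, 0.000, 0.30,
```

>>> jog_arm(deltas=[-2,22,1.3,0.007,0,0.012,0.3,-2,22,1,0.007,0,0.012,0.3,-1.5,22,1,0.007,0,0.012,0.3,-1.5,22,1,0.007,0,0.012,0.3,-1,22,0.5,0.007,0,0.012,0.3,1.5,22,-1,0,0,0,0.3,1.5,22,-1,0,0,0,0.3,1.5,20,-1,0,0,0,0.3,0,0,0,0,0,0,0.3])

```text
t: 18.12
eef_pos: [275.5, -304.8, 261.6]
tcp_rot: [-3.14, 0.616, -0.083]
ft_force: [0.2, 0.3, -1.8]
opening: 0.629
```

```bash
python3 chk.py
python3 - <<'E'
from cell import env,eyes
from h import *
import pickle
t=eyes.read_camera("top"); s=eyes.read_camera("side"); w=eyes.read_camera("wrist"); st=env.state()
pickle.dump((t,s,w,st),open("c14.pkl","wb"))
crop(w,0,0,512,384,1.5,"pics/w14.png")
crop(s,250,200,410,350,4,"pics/s14.png")
crop(t,330,120,430,210,8,"pics/t14.png")
E
```

```text
18.125 [ 275.529 -304.767  261.645] [-1.143  0.492  2.346  1.855  0.836 -1.21 ] [ 0.814 -0.068 -0.577] [ 0.237  0.339 -1.783] 0.6287915376931023
corner [ 424.363 -317.124  143.764] grasp [ 414.657 -316.333  162.9  ] tip [ 430.116 -317.619  151.928]
```

View pics/w14.png

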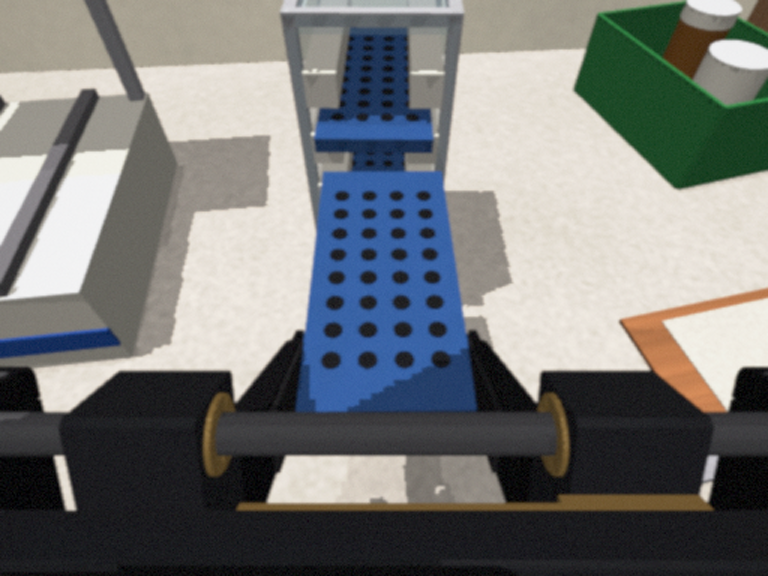

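View pics/s14.png

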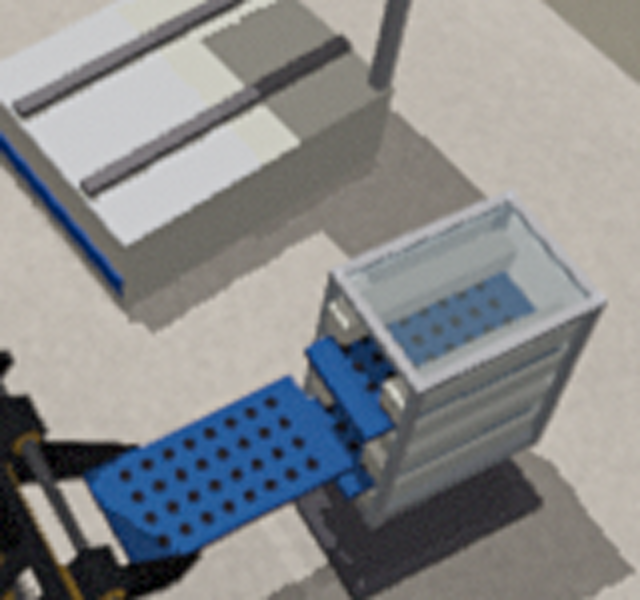

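View pics/t14.png

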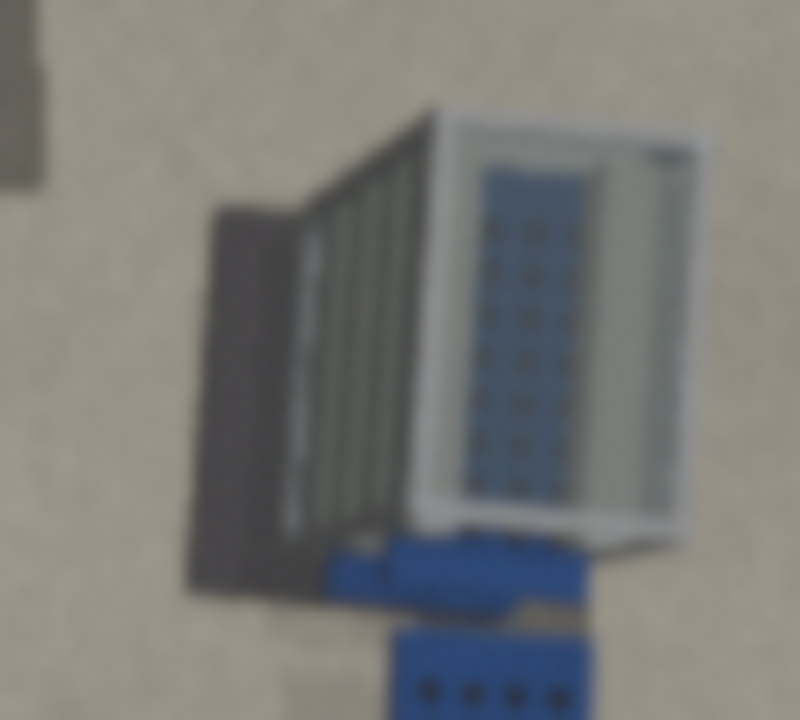

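Run:
```python
from h import *
import pickle
t,s,w,st=pickle.load(open("c14.pkl","rb"))
crop(w,180,0,320,130,5.5,"pics/w14b.png")
crop(s,320,240,405,340,6,"pics/s14b.png")
crop(t,370,120,430,205,7,"pics/t14b.png")
```

```text
(no output)
```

View pics/w14b.png

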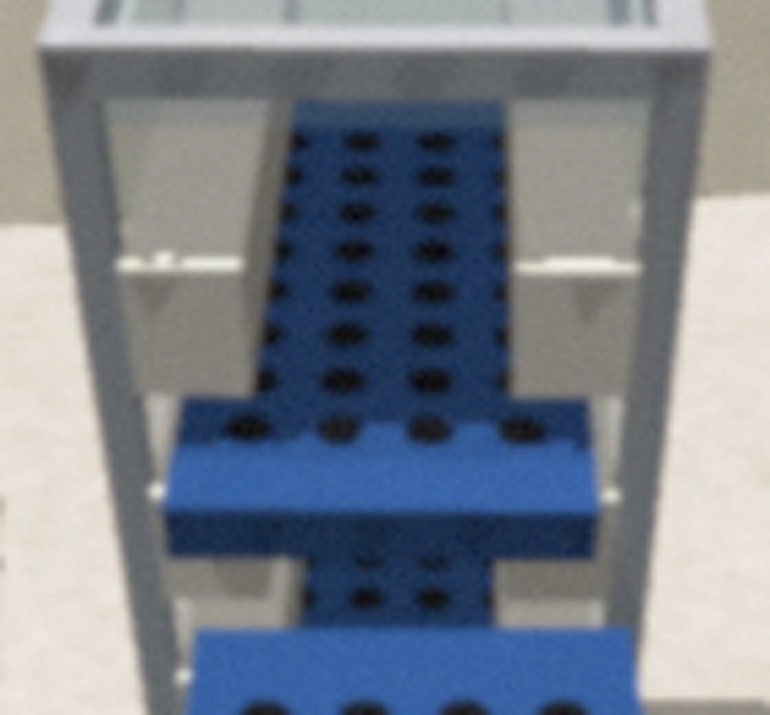

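View pics/s14b.png

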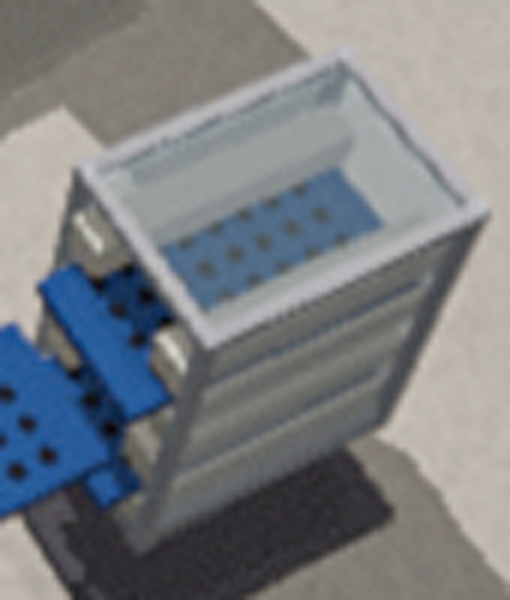

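View pics/t14b.png

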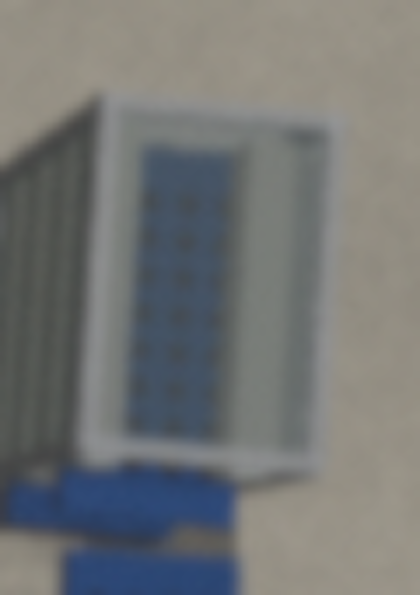

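```bash
cat > fitc.py <<'E'
from h import *
import pickle
from scipy.optimize import least_squares
t,s,w,st=pickle.load(open("c14.pkl","rb"))
np.set_printoptions(precision=2,suppress=True)
W=lambda x,y:np.array(((x+.5)/5.5-.5+180,(y+.5)/5.5-.5))
S=lambda x,y:np.array(((x+.5)/6-.5+320,(y+.5)/6-.5+240))
T=lambda x,y:np.array(((x+.5)/7-.5+370,(y+.5)/7-.5+120))
c={'FL':(-60,39,158),'FR':(-60,-39,158),'BR':(60,-39,158),'BL':(60,39,158),'hFL':(-75,30,106),'hFR':(-75,-30,106),'hfl':(-75,30,98),'hfr':(-75,-30,98)}
ob=[(w,W(40,48),'FL'),(w,W(712,48),'FR'),(w,W(165,508),'hFL'),(w,W(597,508),'hFR'),(w,W(168,555),'hfl'),(w,W(594,555),'hfr'),
(s,S(73,172),'FL'),(s,S(207,350),'FR'),(s,S(490,210),'BR'),(s,S(343,45),'BL'),
(t,T(78,462),'FL'),(t,T(322,472),'FR'),(t,T(345,122),'BR'),(t,T(100,94),'BL')]
def P(v,k):
    a=c[k];cy,sy=np.cos(v[3]),np.sin(v[3]); return np.array([v[0]+cy*a[0]-sy*a[1],v[1]+sy*a[0]+cy*a[1],v[2]+a[2]])
def run(sel):
    f=lambda v:np.concatenate([(proj(o[0],P(v,o[2]))-o[1])*(.5 if o[0] is w and 0 else 1) for o in sel])
    r=least_squares(f,[615,-327,66,-.09],loss="soft_l1"); return r.x,f(r.x).reshape(-1,2)
for n,sel in [("all",ob),("wrist",[o for o in ob if o[0] is w]),("side",[o for o in ob if o[0] is s]),("top",[o for o in ob if o[0] is t]),("s+t",[o for o in ob if o[0] is not w])]:
    v,e=run(sel); print(n,v[:3],round(v[3],4),np.abs(e).max())
    if n=="all": print(e)
E
python3 fitc.py
```

```text
all [ 615.24 -327.23   68.72] -0.088 1.7041124009037958
[[ 0.32 -0.14]
 [-0.8  -0.15]
 [-1.05 -0.05]
 [ 1.23  0.04]
 [-0.33  0.53]
 [ 0.96  0.62]
 [-0.13 -0.49]
 [-0.47 -0.15]
 [-0.55 -0.3 ]
 [ 0.15 -0.12]
 [ 0.82 -1.3 ]
 [ 0.46  0.16]
 [-0.2  -1.7 ]
 [ 0.7  -0.43]]
wrist [ 616.4  -327.31   68.17] -0.0892 1.2147851988611933
side [ 614.6  -328.4    69.83] -0.0825 0.2723038769258892
top [ 612.96 -325.46   70.76] -0.0932 1.1724255548105305
s+t [ 614.97 -327.21   67.6 ] -0.0866 1.5124890289508244
```

Run:
```python
from fitc import *
F=lambda x,y:((x+.5)/1.5-.5,(y+.5)/1.5-.5)
ztop=165.4
for z in (164,165.4): print([onz(w,*W(*p),z) for p in [(192,632),(636,632)]])
# side: plate corners in s14 crop (4x,250,200)
G=lambda x,y:((x+.5)/4-.5+250,(y+.5)/4-.5+200)
print([onz(s,*G(*p),ztop) for p in [(88,485),(288,378),(360,462)]])
p=np.array(st["eef_pos"]);Rm=Rcur(st);g=p+Rm.apply([171,0,0]); ps=np.arctan2(Rm.as_matrix()[1,0],Rm.as_matrix()[0,0]); u=np.array([np.cos(ps),np.sin(ps),0])
v=np.array([-np.sin(ps),np.cos(ps),0])
print("pred rear corners",g+115.9*u+30*v,g+115.9*u-30*v, "yaw y axis",np.arctan2(Rm.as_matrix()[0,1],-Rm.as_matrix()[1,1]))
```

```text
all [ 615.24 -327.23   68.72] -0.088 1.7041124009037958
[[ 0.32 -0.14]
 [-0.8  -0.15]
 [-1.05 -0.05]
 [ 1.23  0.04]
 [-0.33  0.53]
 [ 0.96  0.62]
 [-0.13 -0.49]
 [-0.47 -0.15]
 [-0.55 -0.3 ]
 [ 0.15 -0.12]
 [ 0.82 -1.3 ]
 [ 0.46  0.16]
 [-0.2  -1.7 ]
 [ 0.7  -0.43]]
wrist [ 616.4  -327.31   68.17] -0.0892 1.2147851988611933
side [ 614.6  -328.4    69.83] -0.0825 0.2723038769258892
top [ 612.96 -325.46   70.76] -0.0932 1.1724255548105305
s+t [ 614.97 -327.21   67.6 ] -0.0866 1.5124890289508244
[array([ 530.03, -294.04,  164.  ]), array([ 524.88, -353.83,  164.  ])]
[array([ 528.19, -294.19,  165.4 ]), array([ 523.09, -353.41,  165.4 ])]
[array([ 403.07, -291.84,  165.4 ]), array([ 529.31, -297.62,  165.4 ]), array([ 531.44, -356.01,  165.4 ])]
pred rear corners [ 532.3  -294.19  162.84] [ 527.44 -353.99  162.84] yaw y axis -0.08276452475335583
```

```bash
python3 - <<'E' | tail -4
from fitc import *
G=lambda x,y:((x+.5)/4-.5+250,(y+.5)/4-.5+200)
crop(s,270,280,350,345,9,"pics/s14c.png")
print(tri(w,W(192,632),s,G(288,378)));print(tri(w,W(636,632),s,G(360,462)))
g=np.array([414.66,-316.33,162.9])
E
```

```text
top [ 612.96 -325.46   70.76] -0.0932 1.1724255548105305
s+t [ 614.97 -327.21   67.6 ] -0.0866 1.5124890289508244
(array([ 531.32, -295.03,  162.16]), np.float64(2.6348682297353094))
(array([ 533.74, -354.85,  158.1 ]), np.float64(2.465943504662324))
```

View pics/s14c.png

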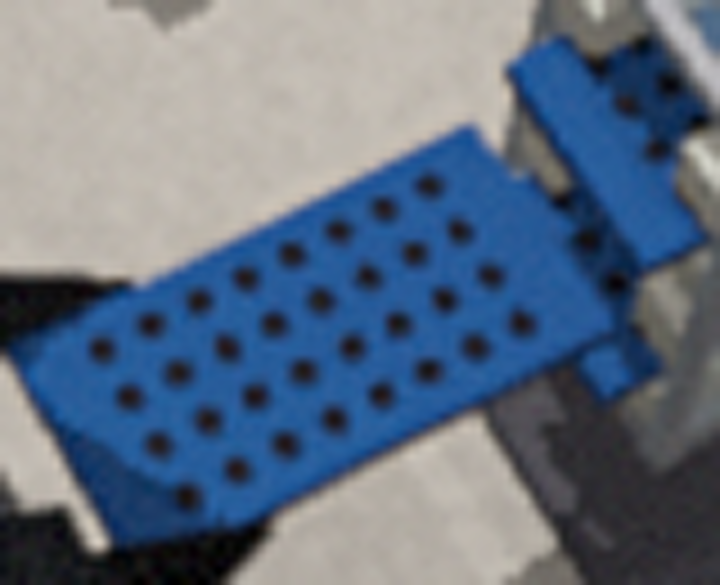

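```bash
python3 - <<'E' | tail -4
from fitc import *
for z in (166.9,165.4,163.9,162.4): print(z,proj(w,[530,-324,z]),(172.5/1.5-.5))
E
```

```text
166.9 [254.64 109.16] 114.5
165.4 [254.65 110.82] 114.5
163.9 [254.67 112.47] 114.5
162.4 [254.68 114.11] 114.5
```

```bash
cat > go.py <<'E'
import sys
from cell import env
from h import *
# usage: go.py gx gy gz lean_deg yaw n grip
a=list(map(float,sys.argv[1:])); st=env.state()
Rg=tgtR(np.radians(a[3]),a[4],-1); p=np.array(a[:3])-171*Rg.as_matrix()[:,0]
show(plan(st["eef_pos"],Rcur(st),p,Rg,int(a[5]),a[6]))
E
python3 - <<'E'
from cell import env
from h import *
st=env.state(); d=Rcur(st).as_matrix()[:,0]; print("lean",np.degrees(np.arctan2(np.hypot(d[0],d[1]),-d[2])))
E
python3 go.py 405 -308.7 142 56.0 -0.088 4 0.3
```

```text
lean 54.68798244798173
1.0, -1.5, 6.7, 0.000, 0.006, 0.001, 0.30,
1.0, -1.5, 6.7, 0.000, 0.006, 0.001, 0.30,
0.9, -1.5, 6.7, 0.000, 0.006, 0.001, 0.30,
0.9, -1.5, 6.7, 0.000, 0.006, 0.001, 0.30,
```

>>> jog_arm(deltas=[1,-1.5,6.7,0,0.008,0.001,0.3,1,-1.5,6.7,0,0.007,0.001,0.3,1,-1.5,6.7,0,0.007,0.001,0.3,1,-1.5,6.7,0,0.006,0.001,0.3,0,0,0,0,0,0,0.3])

```text
t: 18.9
eef_pos: [264.3, -291.8, 237.0]
tcp_rot: [-3.139, 0.589, -0.081]
ft_force: [0.9, 0.4, -0.7]
opening: 0.631
```

```bash
python3 chk.py; python3 go.py 405 -308.7 142 56.3 -0.088 1 0.3
python3 - <<'E'
from cell import env,eyes
from h import *
import pickle
s=eyes.read_camera("side"); w=eyes.read_camera("wrist"); st=env.state()
pickle.dump((s,w,st),open("c15.pkl","wb"))
crop(w,130,0,370,200,3.2,"pics/w15.png")
crop(s,260,230,400,340,5.4,"pics/s15.png")
E
```

```text
18.9 [ 264.349 -291.763  237.006] [-1.16   0.558  2.406  1.945  0.907 -1.369] [ 0.829 -0.067 -0.555] [ 0.878  0.406 -0.713] 0.6305616122429772
corner [ 416.34  -304.027  123.215] grasp [ 406.119 -303.225  142.08 ] tip [ 421.871 -304.499  131.533]
-0.5, 4.5, 0.5, 0.002, 0.000, 0.006, 0.30,
```

View pics/w15.png

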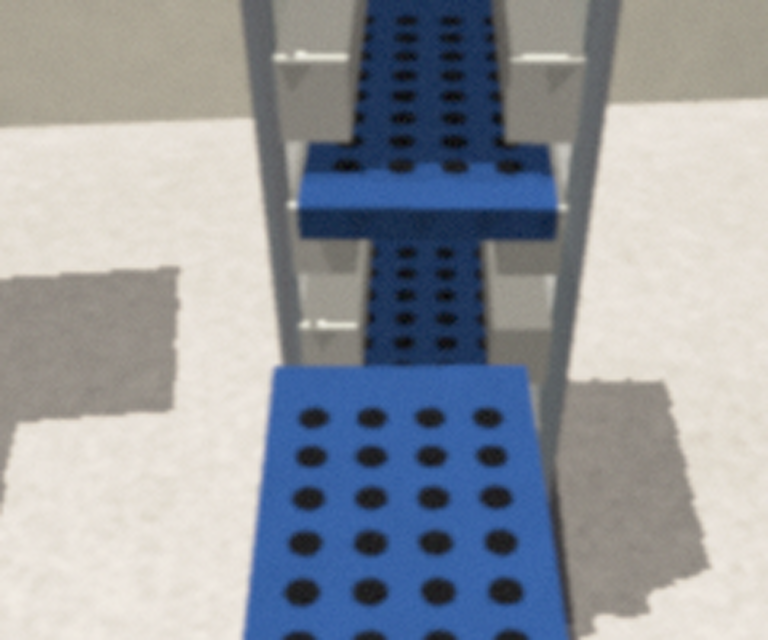

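View pics/s15.png

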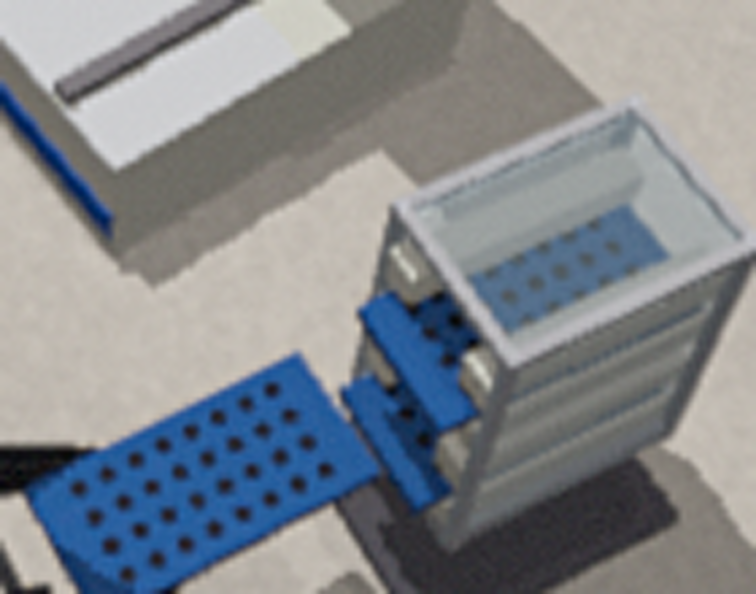

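>>> jog_arm(deltas=[-0.5,4.5,0.5,0.002,0,0.006,0.3,0,0,0,0,0,0,0.3])

```text
t: 19.25
eef_pos: [263.6, -296.7, 237.6]
tcp_rot: [3.14, 0.588, -0.089]
ft_force: [1.0, 0.5, -2.3]
opening: 0.63
```

```bash
python3 chk.py; python3 go.py 405 -308.7 142 56.3 -0.088 1 0.3
python3 - <<'E'
from cell import env,eyes
from h import *
import pickle
s=eyes.read_camera("side"); w=eyes.read_camera("wrist"); st=env.state()
pickle.dump((s,w,st),open("c16.pkl","wb"))
v=[615.24,-327.23,68.72,-.088]
def P(a): 
    cy,sy=np.cos(v[3]),np.sin(v[3]); return np.array([v[0]+cy*a[0]-sy*a[1],v[1]+sy*a[0]+cy*a[1],v[2]+a[2]])
k=3.2
im=cv2.resize(w["image"][0:200,130:370,::-1],None,fx=k,fy=k,interpolation=cv2.INTER_CUBIC).copy()
p=np.array(st["eef_pos"]);Rm=Rcur(st);g=p+Rm.apply([171,0,0]);ps=np.arctan2(Rm.as_matrix()[1,0],Rm.as_matrix()[0,0]);u=np.array([np.cos(ps),np.sin(ps),0]);n=np.array([-u[1],u[0],0])
def dot(q,c):
    a=(proj(w,q)-[130,0]+.5)*k-.5; cv2.circle(im,(int(round(a[0])),int(round(a[1]))),3,c,1)
for a in [(-75,30,106),(-75,-30,106),(-75,30,98),(-75,-30,98),(-60,34,98),(-60,-34,98),(-60,34,64),(-60,-34,64)]: dot(P(a),(0,255,255))
for a in (-30,30): dot(g+115.9*u+a*n+[0,0,2.5],(0,0,255)); dot(g+60*u+a*n+[0,0,2.5],(0,0,255))
cv2.imwrite("pics/w16.png",im)
E
```

```text
19.25 [ 263.595 -296.748  237.637] [-1.167  0.557  2.398  1.94   0.905 -1.363] [ 0.829 -0.074 -0.554] [ 0.983  0.494 -2.268] 0.629703645651124
corner [ 415.561 -310.351  123.965] grasp [ 405.336 -309.418  142.822] tip [ 421.085 -310.826  132.287]
0.1, -0.5, 0.8, 0.001, -0.000, -0.001, 0.30,
```

View pics/w16.png

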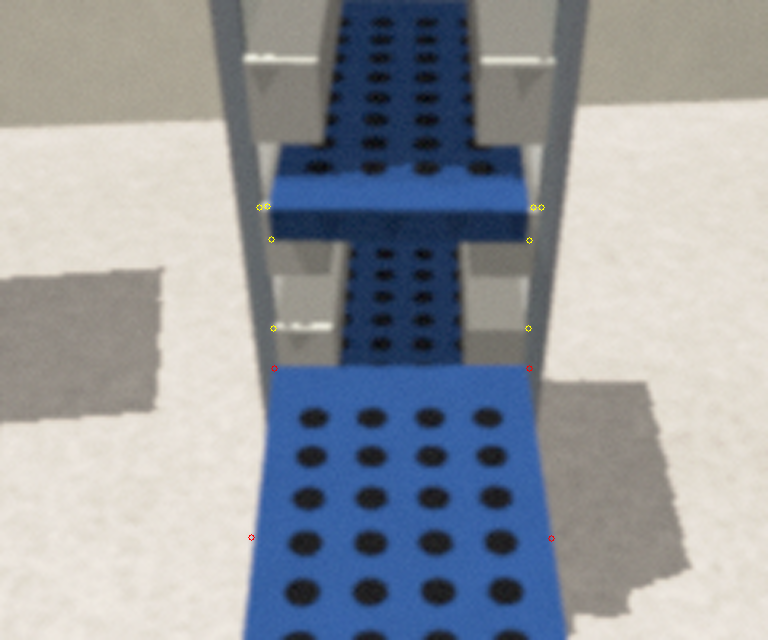

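>>> jog_arm(deltas=[8.5,-0.5,-5,0.001,0,0,0.3,8.3,0,-5.5,0,0,0,0.3,8.3,0,-5.5,0,0,0,0.3,0,0,0,0,0,0,0.3])

```text
t: 19.85
eef_pos: [295.8, -298.7, 237.0]
tcp_rot: [3.141, 0.587, -0.088]
ft_force: [0.0, -0.4, -2.5]
opening: 0.629
```

```bash
python3 chk.py
cat > axis.py <<'E'
from cell import env
from h import *
st=env.state();p=np.array(st["eef_pos"]);Rm=Rcur(st);g=p+Rm.apply([171,0,0]);M=Rm.as_matrix()
v=[615.24,-327.23]; c,s=np.cos(-.088),np.sin(-.088); d=g[:2]-v
xc=c*d[0]+s*d[1]; yc=-s*d[0]+c*d[1]
print("grasp in cassette x %.1f y %.1f z %.1f; plate centre x %.1f; yaw err %.4f lean %.2f"%(xc,yc,g[2],xc+50.9,np.arctan2(M[1,0],M[0,0])+.088,np.degrees(np.arctan2(np.hypot(*M[:2,0]),-M[2,0]))),st["ft_force"])
E
python3 axis.py
```

```text
19.85 [ 295.774 -298.73   237.019] [-1.088  0.565  2.348  1.991  0.874 -1.32 ] [ 0.829 -0.073 -0.554] [ 0.01  -0.367 -2.528] 0.6292509011883659
corner [ 447.781 -312.208  123.388] grasp [ 437.55  -311.295  142.242] tip [ 453.302 -312.691  131.711]
grasp in cassette x -178.4 y 0.3 z 142.2; plate centre x -127.5; yaw err -0.0004 lean 56.34 [ 0.01024693 -0.36730608 -2.52813411]
```

Run:
```python
from cell import env,eyes
from h import *
s=eyes.read_camera("side"); w=eyes.read_camera("wrist")
crop(w,130,0,370,200,3.2,"pics/w17.png")
crop(s,290,230,390,330,6,"pics/s17.png")
```

```text
(no output)
```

View pics/w17.png

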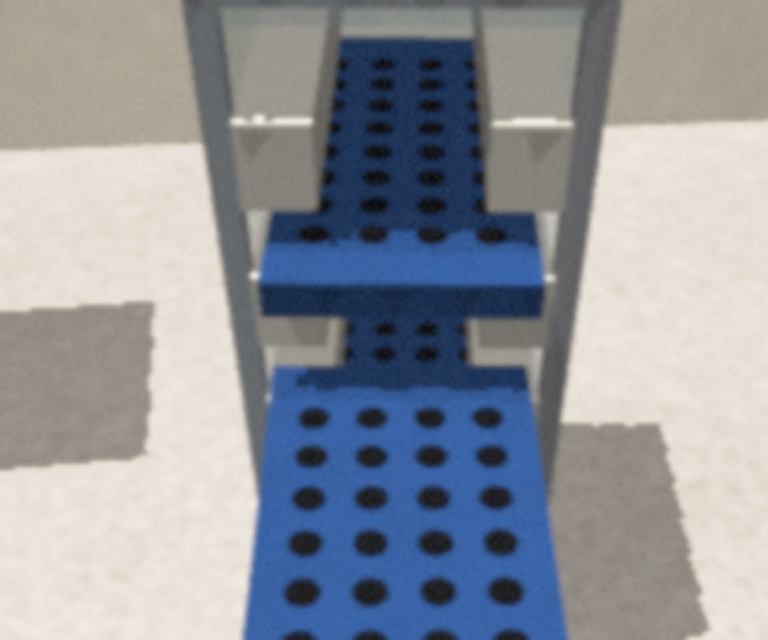

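View pics/s17.png

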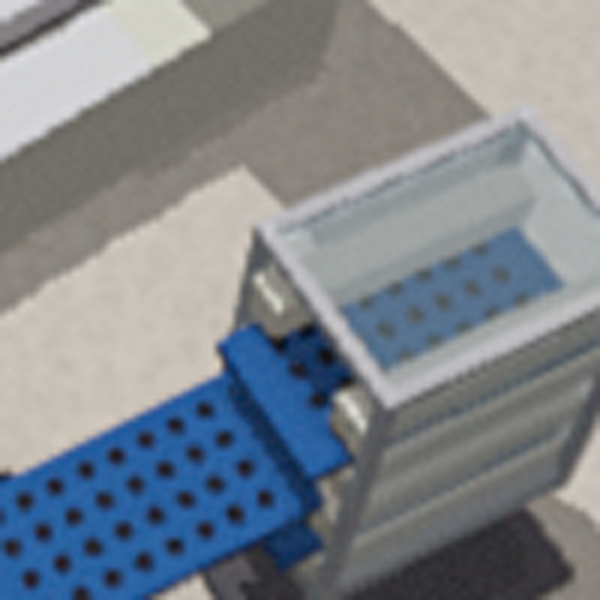

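>>> jog_arm(deltas=[8.3,0.7,-5.5,0,0,0,0.3,8.3,0,-5.5,0,0,0,0.3,0,0,0,0,0,0,0.3])

```text
t: 20.32
eef_pos: [316.1, -301.4, 236.9]
tcp_rot: [-3.141, 0.588, -0.089]
ft_force: [-0.8, -0.7, -2.1]
opening: 0.627
```

```bash
python3 axis.py
python3 - <<'E'
from cell import env,eyes
from h import *
s=eyes.read_camera("side"); w=eyes.read_camera("wrist")
crop(w,130,0,370,200,3.2,"pics/w18.png")
crop(s,290,230,390,330,6,"pics/s18.png")
E
```

```text
grasp in cassette x -157.9 y -0.8 z 142.1; plate centre x -107.0; yaw err -0.0013 lean 56.32 [-0.84190734 -0.71053435 -2.0748857 ]
```

View pics/w18.png

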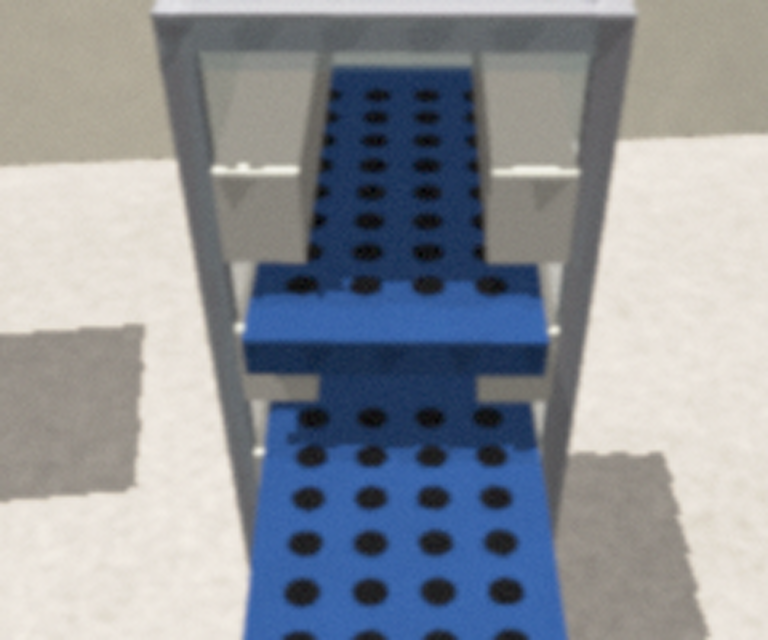

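View pics/s18.png

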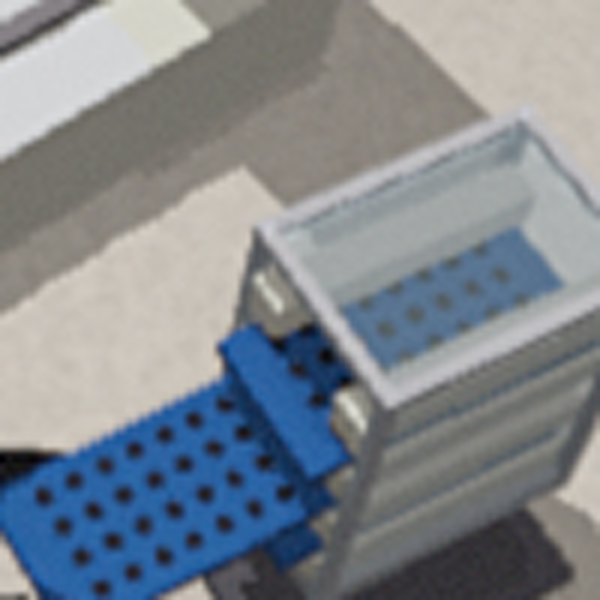

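>>> jog_arm(deltas=[8.3,-0.3,-5.5,0,0,-0.001,0.3,8.3,0,-5.5,0,0,0,0.3,8.3,0,-5.5,0,0,0,0.3])

```text
t: 20.8
eef_pos: [346.7, -303.9, 236.8]
tcp_rot: [-3.14, 0.588, -0.089]
ft_force: [-0.2, -0.5, -2.0]
opening: 0.629
```

```bash
python3 axis.py
```

```text
grasp in cassette x -127.3 y -0.5 z 141.9; plate centre x -76.4; yaw err -0.0010 lean 56.28 [-0.21690695 -0.46582535 -2.00690369]
```

>>> jog_arm(deltas=[8.3,-0.2,-5.5,0,0,-0.001,0.3,8.3,0,-5.5,0,0,0,0.3,8.3,0,-5.5,0,0,0,0.3,0,0,0,0,0,0,0.3])

```text
t: 21.3
eef_pos: [379.6, -306.3, 236.6]
tcp_rot: [-3.139, 0.588, -0.086]
ft_force: [0.6, 0.8, -1.1]
opening: 0.628
```

```bash
python3 axis.py;python3 - <<'E'
from cell import env,eyes
from h import *
s=eyes.read_camera("side"); w=eyes.read_camera("wrist")
crop(w,100,60,400,290,2.6,"pics/w19.png")
crop(s,290,230,390,330,6,"pics/s19.png")
E
```

```text
grasp in cassette x -94.3 y 0.4 z 141.7; plate centre x -43.4; yaw err 0.0016 lean 56.30 [ 0.60860792  0.75967326 -1.05618682]
```

View pics/w19.png

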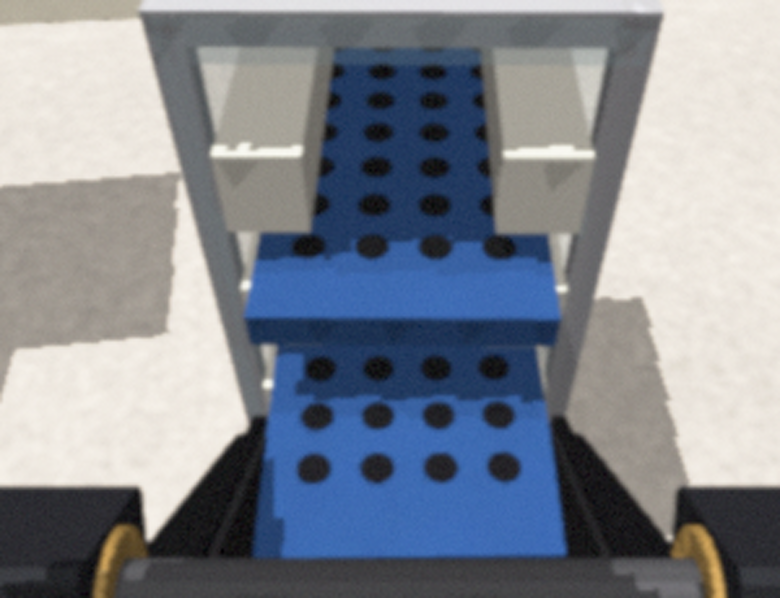

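View pics/s19.png

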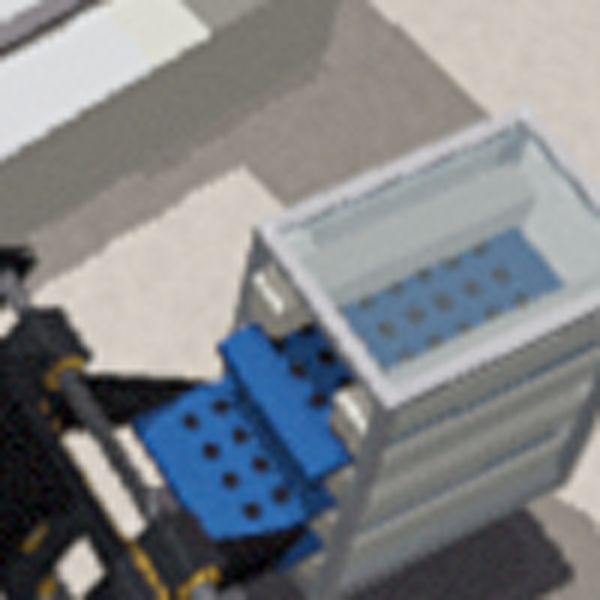

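>>> jog_arm(deltas=[5,0.2,-3.3,0,0,0.001,0.3,0.8,0,1.2,0,0,0,0.3,0.6,0,0.9,0,0,0,0.3,0,0,0,0,0,0,0.3])

```text
t: 21.9
eef_pos: [384.7, -307.1, 233.8]
tcp_rot: [-3.139, 0.589, -0.089]
ft_force: [-0.6, -1.2, -1.9]
opening: 0.63
```

```bash
python3 axis.py
python3 - <<'E'
from cell import env,eyes
from h import *
w=eyes.read_camera("wrist"); st=env.state(); print(st["moment"])
crop(w,100,60,400,290,2.6,"pics/w20.png")
E
```

```text
grasp in cassette x -89.2 y -0.3 z 138.7; plate centre x -38.3; yaw err -0.0007 lean 56.25 [-0.57647831 -1.20929663 -1.94468391]
[0.00132737 1.01068823 0.03409341]
```

View pics/w20.png

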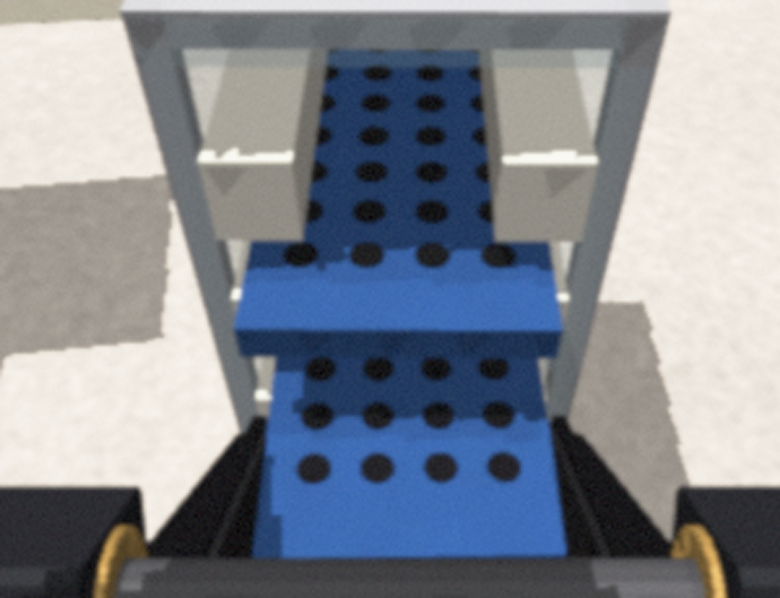

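>>> jog_arm(deltas=[0.6,-0.2,0.8,0,0,0,0.3,0,0,0,0,0,0,0.3])

```text
t: 22.2
eef_pos: [384.7, -306.9, 232.8]
tcp_rot: [-3.139, 0.589, -0.089]
ft_force: [0.1, 0.4, -2.0]
opening: 0.63
```

```bash
python3 axis.py
```

```text
grasp in cassette x -89.3 y -0.2 z 137.7; plate centre x -38.4; yaw err -0.0008 lean 56.25 [ 0.14530582  0.43327083 -1.96447563]
```

>>> jog_arm(deltas=[0.6,0,0.8,0,0,0,0.3,0,0,0,0,0,0,0.3])

```text
t: 22.45
eef_pos: [384.7, -307.0, 232.0]
tcp_rot: [-3.139, 0.588, -0.089]
ft_force: [-1.4, 1.5, 0.2]
opening: 0.626
```

>>> jog_arm(deltas=[0.6,0,0.8,0,0,0,0.3,0,0,0,0,0,0,0.3])

```text
t: 22.7
eef_pos: [384.7, -307.0, 231.5]
tcp_rot: [-3.14, 0.586, -0.089]
ft_force: [-3.3, 1.1, 2.9]
opening: 0.631
```

```bash
python3 axis.py;python3 - <<'E'
from cell import env,eyes
from h import *
w=eyes.read_camera("wrist"); st=env.state(); print(st["moment"])
crop(w,100,60,400,290,2.6,"pics/w21.png")
s=eyes.read_camera("side")
crop(s,290,230,390,330,6,"pics/s21.png")
E
```

```text
grasp in cassette x -88.9 y -0.2 z 136.9; plate centre x -38.0; yaw err -0.0013 lean 56.41 [-3.30898652  1.06053503  2.94682636]
[-0.0636385   0.40910771  0.06101357]
```

View pics/w21.png

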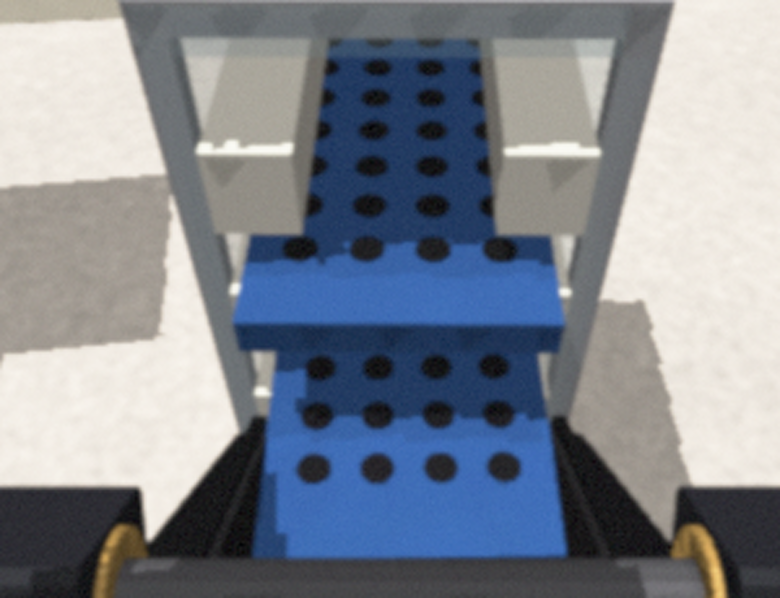

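View pics/s21.png

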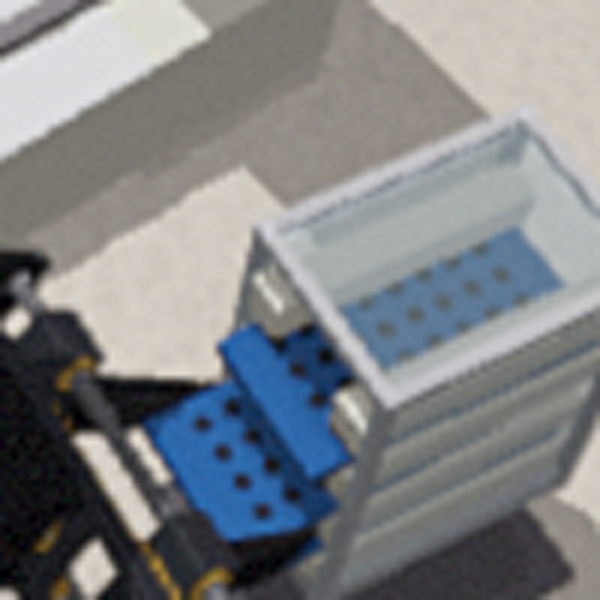

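>>> jog_arm(deltas=[0,0,0,0,0,0,0.66,0,0,0,0,0,0,0.7,0,0,0,0,0,0,0.8,0,0,0,0,0,0,0.85,0,0,0,0,0,0,0.85])

```text
t: 23.42
eef_pos: [385.1, -307.2, 231.0]
tcp_rot: [-3.14, 0.587, -0.089]
ft_force: [-0.5, 1.2, -0.0]
opening: 0.843
```

```bash
python3 axis.py;python3 - <<'E'
from cell import env,eyes
from h import *
w=eyes.read_camera("wrist")
crop(w,100,60,400,290,2.6,"pics/w22.png")
s=eyes.read_camera("side")
crop(s,290,230,390,330,6,"pics/s22.png")
E
```

```text
grasp in cassette x -88.7 y -0.4 z 136.3; plate centre x -37.8; yaw err -0.0011 lean 56.35 [-0.45486327  1.16458788 -0.04106014]
```

View pics/w22.png

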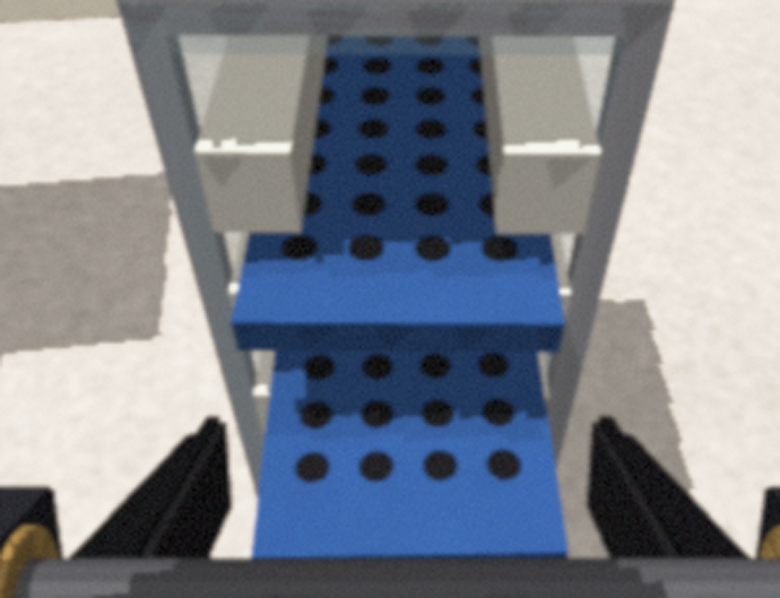

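View pics/s22.png

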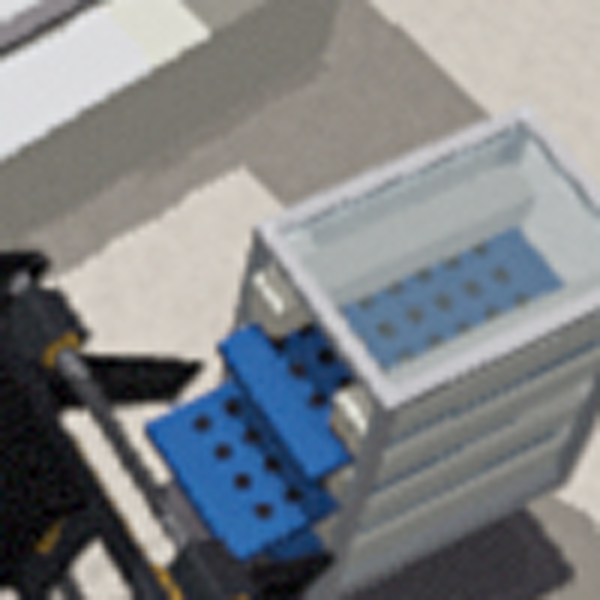

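>>> jog_arm(deltas=[-8.3,0,5.5,0,0,0,0.85,-8.3,0,5.5,0,0,0,0.85,-8.3,0,5.5,0,0,0,0.85,-8.3,0,5.5,0,0,0,0.85,-8.3,0,5.5,0,0,0,0.85,-5,0,3.3,0,0,0,0.85,0,0,0,0,0,0,0.4,0,0,0,0,0,0,0,0,0,0,0,0,0,0,0,0,0,0,0,0,0])

```text
t: 24.78
eef_pos: [325.4, -301.8, 231.3]
tcp_rot: [-3.14, 0.587, -0.09]
ft_force: [0.3, 0.2, -0.4]
opening: 0.485
```

```bash
python3 axis.py; python3 chk.py
python3 - <<'E'
from cell import env,eyes
from h import *
w=eyes.read_camera("wrist")
crop(w,0,0,512,384,1.5,"pics/w23.png")
s=eyes.read_camera("side")
crop(s,270,230,390,330,6,"pics/s23.png")
E
```

```text
grasp in cassette x -148.6 y -0.4 z 136.6; plate centre x -97.7; yaw err -0.0018 lean 56.36 [ 0.32128899  0.19710296 -0.37657434]
24.775 [ 325.379 -301.828  231.286] [-1.023  0.587  2.301  2.042  0.849 -1.297] [ 0.829 -0.075 -0.554] [ 0.321  0.197 -0.377] 0.4846868248670186
corner [ 477.414 -315.503  117.716] grasp [ 467.175 -314.598  136.566] tip [ 482.93  -316.017  126.042]
```

View pics/w23.png

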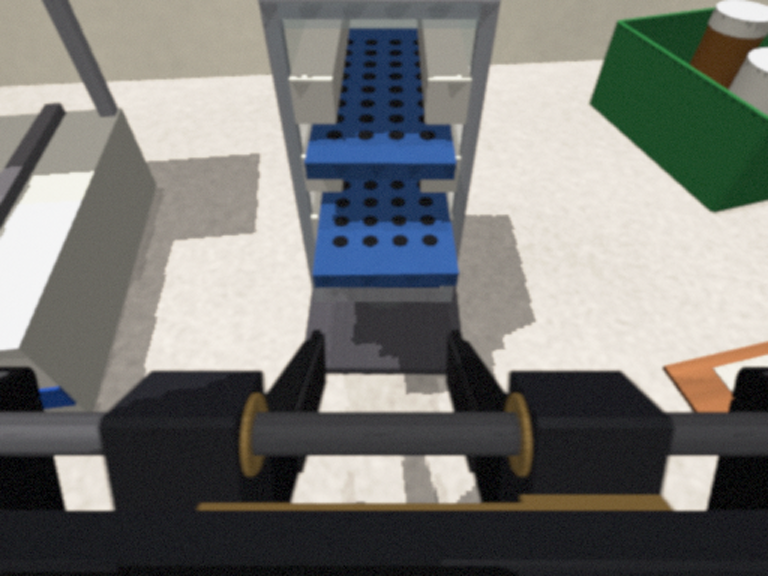

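View pics/s23.png

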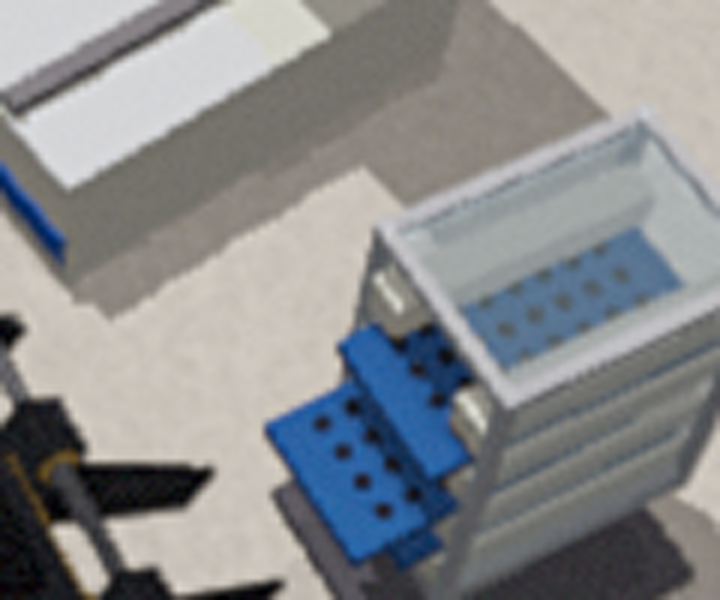

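>>> jog_arm(deltas=[-1.5,-0.3,-2.2,0,0,-0.001,0.3,0,0,0,0,0,0,0.3,0,0,0,0,0,0,0.3,8.3,0,-5.5,0,0,0,0.3,6,0,-4,0,0,0,0.3,0,0,0,0,0,0,0.3])

```text
t: 25.62
eef_pos: [344.0, -303.2, 234.2]
tcp_rot: [-3.139, 0.587, -0.088]
ft_force: [-0.5, 1.1, 0.3]
opening: 0.3
```

```bash
python3 axis.py; python3 chk.py
python3 - <<'E'
from cell import env,eyes
from h import *
w=eyes.read_camera("wrist")
crop(w,100,60,400,290,2.6,"pics/w24.png")
s=eyes.read_camera("side")
crop(s,270,230,390,330,6,"pics/s24.png")
E
```

```text
grasp in cassette x -129.9 y 0.1 z 139.5; plate centre x -79.0; yaw err -0.0004 lean 56.38 [-0.47479468  1.10896634  0.28780646]
25.625 [ 344.006 -303.158  234.188] [-0.985  0.586  2.267  2.053  0.825 -1.26 ] [ 0.829 -0.074 -0.554] [-0.475  1.109  0.288] 0.2996193203990796
corner [ 496.097 -316.614  120.665] grasp [ 485.849 -315.728  139.512] tip [ 501.61  -317.124  128.993]
```

View pics/w24.png

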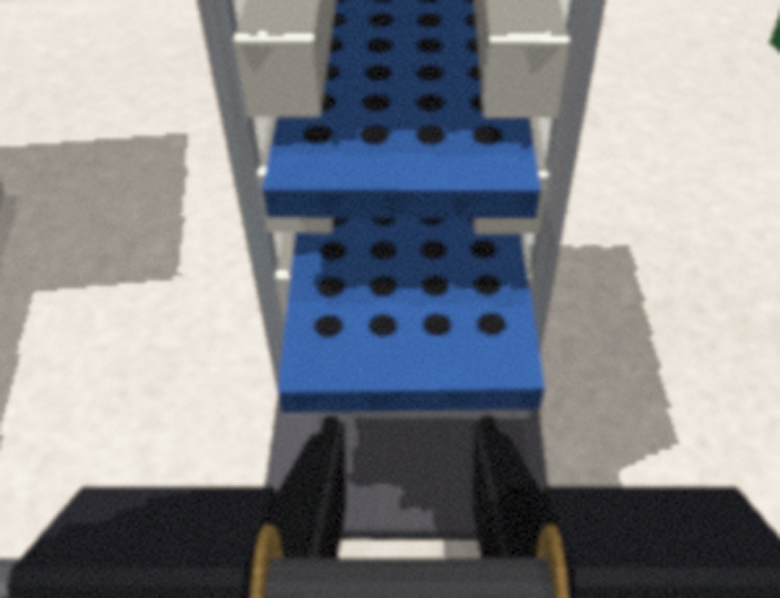

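View pics/s24.png

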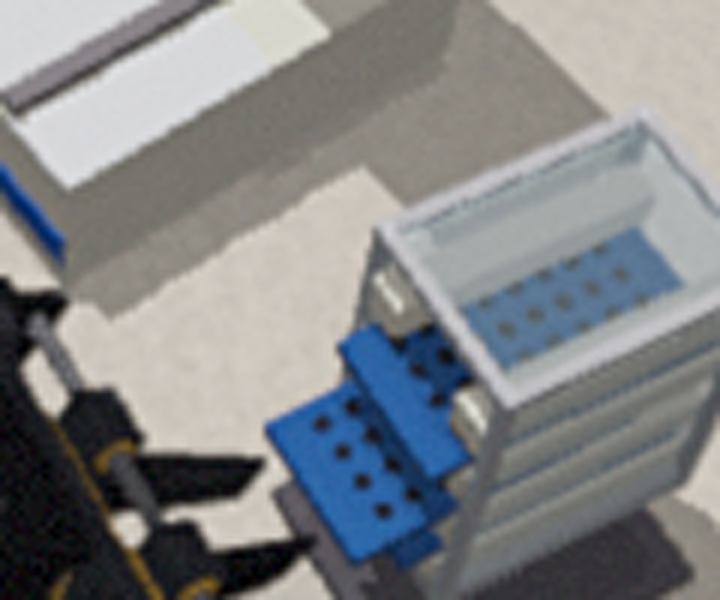

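>>> jog_arm(deltas=[5,0,-3.3,0,0,0,0.3,5,0,-3.3,0,0,0,0.3,5,0,-3.3,0,0,0,0.3,5,0,-3.3,0,0,0,0.3])

```text
t: 26.22
eef_pos: [368.5, -305.3, 234.0]
tcp_rot: [-3.138, 0.588, -0.089]
ft_force: [-2.3, 0.9, 0.9]
opening: 0.3
```

```bash
python3 axis.py
python3 - <<'E'
from cell import env,eyes
from h import *
w=eyes.read_camera("wrist")
crop(w,100,60,400,290,2.6,"pics/w25.png")
E
```

```text
grasp in cassette x -105.4 y -0.0 z 139.2; plate centre x -54.5; yaw err -0.0010 lean 56.33 [-2.34501715  0.91158583  0.9264802 ]
```

View pics/w25.png

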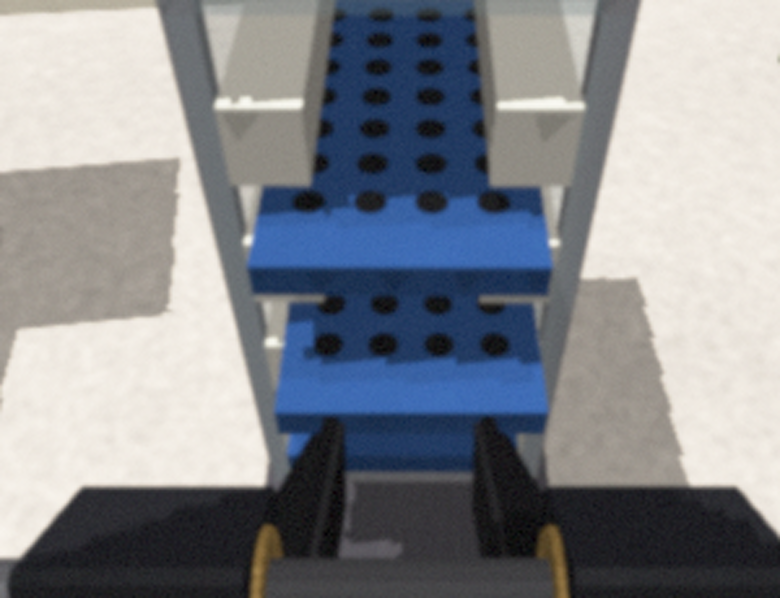

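>>> jog_arm(deltas=[3.5,0,-2.3,0,0,0,0.3,2.5,0,-1.7,0,0,0,0.3,0,0,0,0,0,0,0.3])

```text
t: 26.65
eef_pos: [376.8, -306.1, 234.0]
tcp_rot: [-3.139, 0.587, -0.089]
ft_force: [0.3, 0.3, -0.2]
opening: 0.3
```

```bash
python3 axis.py
```

```text
grasp in cassette x -97.0 y 0.0 z 139.3; plate centre x -46.1; yaw err -0.0007 lean 56.35 [ 0.30567553  0.27279131 -0.15011127]
```

>>> jog_arm(deltas=[1.7,0,-1.1,0,0,0,0.3,0,0,0,0,0,0,0.3])

```text
t: 26.9
eef_pos: [378.7, -306.2, 234.0]
tcp_rot: [-3.138, 0.588, -0.089]
ft_force: [-2.1, 0.7, 1.6]
opening: 0.296
```

```bash
python3 axis.py
python3 - <<'E'
from cell import env,eyes
from h import *
w=eyes.read_camera("wrist")
crop(w,100,60,400,290,2.6,"pics/w26.png")
s=eyes.read_camera("side")
crop(s,270,230,390,330,6,"pics/s26.png")
E
```

```text
grasp in cassette x -95.2 y -0.0 z 139.2; plate centre x -44.3; yaw err -0.0009 lean 56.33 [-2.08450735  0.69878053  1.55301146]
```

View pics/w26.png

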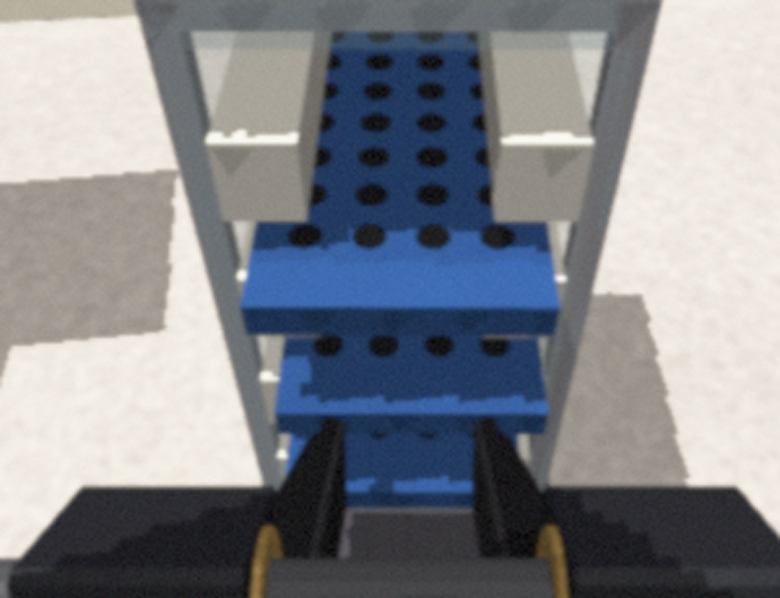

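View pics/s26.png

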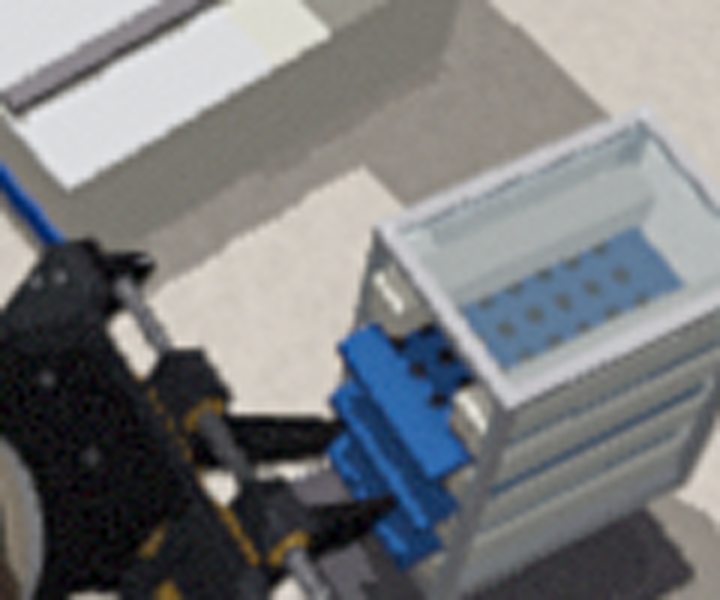

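```bash
cat > fr.py <<'E'
from cell import eyes
from h import *
import sys
w=eyes.read_camera("wrist"); c,s=np.cos(-.088),np.sin(-.088)
def f(x,y,z):
    p=onz(w,(x+.5)/2.6-.5+100,(y+.5)/2.6-.5+60,z); d=p[:2]-[615.24,-327.23]; return (c*d[0]+s*d[1]).round(1),(-s*d[0]+c*d[1]).round(1)
for a,z in zip(sys.argv[1:],(173.7,139.7,105.7)):
    x0,x1,y=map(float,a.split(",")); print(z,f(x0,y,z),f(x1,y,z))
E
python3 fr.py 242,558,308 278,547,413 288,518,494
```

```text
173.7 (np.float64(-73.8), np.float64(29.7)) (np.float64(-74.1), np.float64(-29.0))
139.7 (np.float64(-73.5), np.float64(27.2)) (np.float64(-73.8), np.float64(-31.3))
105.7 (np.float64(-73.9), np.float64(28.8)) (np.float64(-74.2), np.float64(-28.3))
```

>>> jog_arm(deltas=[1,0,-0.7,0,0,0,0.3,0,0,0,0,0,0,0.3])

```text
t: 27.3
eef_pos: [379.1, -306.1, 234.1]
tcp_rot: [-3.138, 0.589, -0.089]
ft_force: [-6.3, 1.1, 2.8]
opening: 0.3
```

```bash
python3 axis.py
```

```text
grasp in cassette x -94.9 y 0.1 z 139.1; plate centre x -44.0; yaw err -0.0015 lean 56.26 [-6.25437278  1.12984847  2.84422525]
```

>>> jog_arm(deltas=[-3,0,2,0,0,0,0.3,-8.3,0,5.5,0,0,0,0.3,-8.3,0,5.5,0,0,0,0.3,-8.3,0,5.5,0,0,0,0.3,-8.3,0,5.5,0,0,0,0.3,-8.3,0,5.5,0,0,0,0.3,-8.3,0,5.5,0,0,0,0.3,0,0,0,0,0,0,0.3,0,0,0,0,0,0,0.3])

```text
t: 28.42
eef_pos: [311.5, -300.3, 234.3]
tcp_rot: [-3.138, 0.588, -0.091]
ft_force: [-0.0, 0.4, 0.8]
opening: 0.3
```

```bash
python3 axis.py
python3 - <<'E'
from cell import env,eyes
from h import *
w=eyes.read_camera("wrist")
crop(w,100,60,400,290,2.6,"pics/w27.png")
s=eyes.read_camera("side")
crop(s,270,230,390,330,6,"pics/s27.png")
cv2.imwrite("pics/s27f.png",s["image"][:,:,::-1])
E
```

```text
grasp in cassette x -162.7 y -0.2 z 139.5; plate centre x -111.8; yaw err -0.0026 lean 56.31 [-0.04123508  0.36160363  0.79027898]
```

View pics/w27.png

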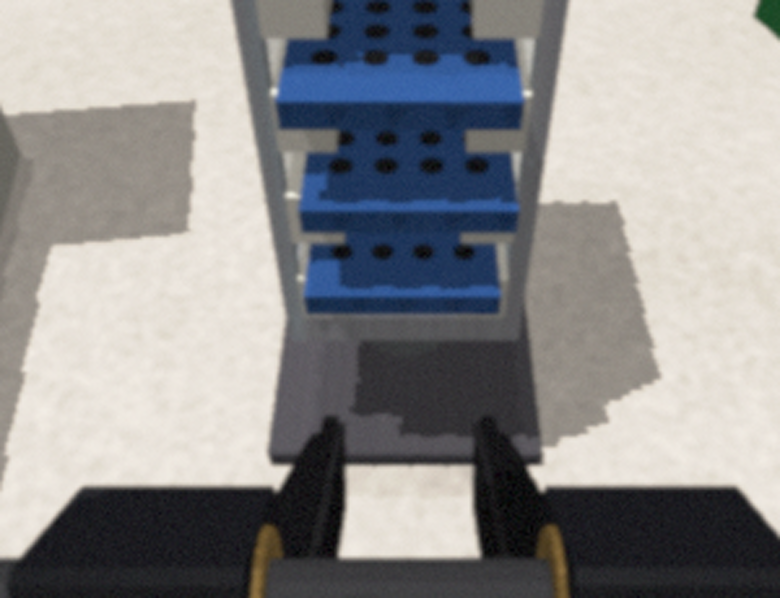

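View pics/s27.png

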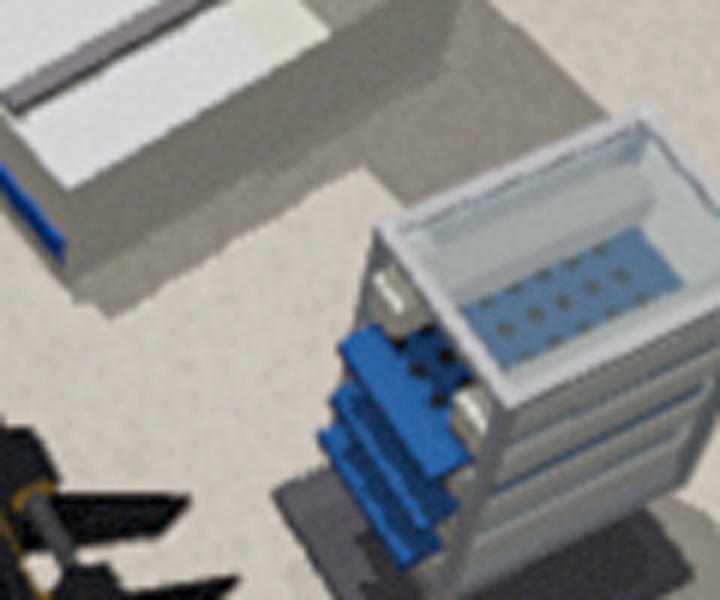

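View pics/s27f.png

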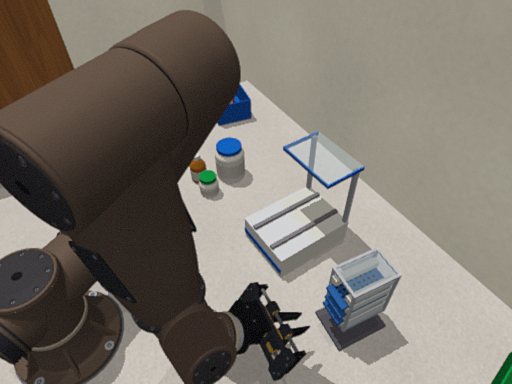

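```bash
python3 fr.py 277,524,102 302,518,212 306,499,297
```

```text
173.7 (np.float64(-74.0), np.float64(29.8)) (np.float64(-74.5), np.float64(-29.2))
139.7 (np.float64(-74.3), np.float64(27.2)) (np.float64(-74.7), np.float64(-31.1))
105.7 (np.float64(-73.6), np.float64(29.5)) (np.float64(-74.1), np.float64(-28.7))
```

Run:
```python
from cell import env
print(env.job_done()); st=env.state(); print(st["t"],st["ft_force"])
```

```text
the job is handed in; nothing more can be done
None
the job is handed in; nothing more can be done
```

The plate is back in the middle slot of the cassette, pushed home against the back stop and released. I handed the job in at about 28.5 s. No verdict is reported, so what follows is what I measured.

**What I did**
- I leaned the tool about 45°, reached under the roof behind the plate, and slid it forward until its front end stuck out about 47 mm over the deck edge.
- I gripped the front end across its 60 mm width with the tool leaning about 55°. The plate sagged about 0.02 rad in the grip, so I tilted the tool to level it.
- I slid it into the slot, set it on the ledges, opened the fingers, and pushed it in with the fingertips.

**Last checks**
- **Home position:** on the last push I commanded about 1.2 mm, but it moved only 0.3 mm and the force rose to about 6 N, so it is against the stop. In the wrist camera its front end lines up with the plates above and below to within about 1 mm (−74.5 mm, against −74.2 and −73.9 mm).
- **Sideways:** its front end sits about 2 mm off the slot's centre line, inside the 6 mm allowed. I did not centre it further.
- **Height:** I did not measure the final height directly. The plate met the ledges about 1 mm lower than I had estimated.
- **Other objects:** the other two plates read within about 0.5 mm of centre and at the home depth. The tub, bottle and jar looked unmoved by eye in the side view, with no measurement taken.
- **Arm:** it was backed off about 70 mm and touching nothing, with under 1 N at the wrist.

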